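# Load the dowel driver and start its run

### The job

Load the dowel-driving machine and start it: slide its clear guard back, then feed every drilled block on the bench, flat and end first, under the height-limit bar into the feed channel, each pushed in until its tail end comes up to the bar. A block that is too thick to pass under the bar goes in the plywood rework tray instead. When all are in, slide the guard fully shut, then press the small reset button and after it the big start button, each fully down and released; keep off start while the guard is open, and leave the glue bottle, jar and mallet where they are.

Things in the scene. Friction and masses are not known exactly. Their poses are not given: they have to be found in the camera images.
- bar_mouth (a point): point on the top of the machine's fixed bed (12 mm above the bench), mid-channel, straight below the near face of the limit bar. Axes: y = feed direction, into the machine; x across; z up. The fixed bar (124 mm across, 14 mm deep: y 0 to 14 mm) leaves 33 mm above the bed; its top is 47 mm above the bed. A loaded block's centre is 22 mm or more past this point in y (tail at most 20 mm before it)
- channel (a point): point on the bed, mid-channel, 180 mm past bar_mouth in the feed direction (same axes). The channel runs from the bar to an end stop 359 mm past bar_mouth, 49 mm wide, roofed along both edges by strips 38 mm above the bed with a 27 mm slot between: blocks get in only under the bar. Four fit in a row, each pushing on those before it. The drive head, 265 mm high, stands 375 mm and more past bar_mouth
- lead_in (a point): point on the open flat bed 100 mm before bar_mouth, on the channel's line (same axes). The bed is 160 mm wide and reaches from 200 mm before bar_mouth. Two guide plates, 22 mm high, narrow from 86 mm apart 36 mm before the bar to 49 mm at the bar. The guard's side rails stand 68 to 76 mm either side of the line, 52 mm above the bed
- guard (a joint): clear flat guard that slides along the machine's feed axis over the open bed: 0 = fully shut (against its stop, covering the bed from 130 mm before the bar's near face to 15 mm behind it), 0.15 = fully back (m); starts shut or nearly so, stays where it is left, slides with about 2 N. Its plate's top is 68 mm above the bench (edge strips 74 mm)
- guard_grip (a point): centre of the guard's black upright grip block, 16 mm thick along the feed direction, 50 mm across, standing up from the guard plate to 102 mm above the bench; this point, 86 mm above the bench, moves with the guard: over the bar's near face when shut, 150 mm farther along +y of bar_mouth when fully back
- reset_btn_top (a point): top centre of the small reset button, 24 mm across, upright on the grey control box (100 x 150 x 65 mm, fixed on the bench); pressed straight down; its base and the start button's stand beside each other on the box's top
- reset_btn (a joint): reset button: 0 = up, 0.006 = fully down (m); spring, about 5 N fully down
- start_btn_top (a point): top centre of the big start button, 44 mm across, 77 mm beside the reset button on the same box; pressed straight down
- start_btn (a joint): start button: 0 = up, 0.006 = fully down (m); spring, about 5 N fully down
- tray_in (a point): centre of the inner floor of the plywood rework tray, fixed on the bench: 150 mm (its x) by 130 mm (its y) outside, walls 6 mm thick and 40 mm high
- block1_mid (a point): drilled beech block, lying flat, 84 mm long (its x axis), 44 mm wide (y), 30 mm thick (z), about 80 g, two dark 10 mm holes in its top; may be absent. This point is its centre, half-way up. It passes under the limit bar
- block2_mid (a point): drilled beech block, lying flat, 84 mm long (its x axis), 44 mm wide (y), 30 mm thick (z), about 80 g, two dark 10 mm holes in its top; may be absent. This point is its centre, half-way up. It passes under the limit bar
- block3_mid (a point): drilled beech block, lying flat, 84 mm long (its x axis), 44 mm wide (y), 30 mm thick (z), about 80 g, two dark 10 mm holes in its top; may be absent. This point is its centre, half-way up. It passes under the limit bar
- block4_mid (a point): drilled beech block, lying flat, 84 mm long (its x axis), 44 mm wide (y), 30 mm thick (z), about 80 g, two dark 10 mm holes in its top; may be absent. This point is its centre, half-way up. It passes under the limit bar
- thick_mid (a point): drilled beech block, lying flat, 84 mm long (its x axis), 44 mm wide (y), 42 mm thick (z), about 110 g, two dark 10 mm holes in its top; may be absent. This point is its centre, half-way up. It is too thick for the limit bar and belongs in the rework tray
- glue: white glue bottle, 60 mm across, 170 mm high, standing; origin at the centre of its underside; leave alone
- jar: glass jar, 76 mm across, 90 mm high, standing; origin at the centre of its underside; leave alone
- mallet: wooden mallet lying on the bench, about 270 mm long, head 120 mm wide and 60 mm high; origin on the bench, under its handle 60 mm from the middle of the head; leave alone
There are look-alikes about, which are no part of the job. What is meant by the part that bears reset_btn_top is not yellow, and is the smaller of those in its own colour.

How it is judged:
On the way, in this order (a step that is already met when the one before it is completed fails the run):
1. every block that passes is in the feed channel, its centre at least 22 mm past the bar's near face (y of block1_mid in the frame of bar_mouth between 0.022 and 0.37 m and x of block1_mid in the frame of bar_mouth between -0.012 and 0.012 m and z of block1_mid in the frame of bar_mouth between 0.008 and 0.024 m and y of block2_mid in the frame of bar_mouth between 0.022 and 0.37 m and x of block2_mid in the frame of bar_mouth between -0.012 and 0.012 m and z of block2_mid in the frame of bar_mouth between 0.008 and 0.024 m and y of block3_mid in the frame of bar_mouth between 0.022 and 0.37 m and x of block3_mid in the frame of bar_mouth between -0.012 and 0.012 m and z of block3_mid in the frame of bar_mouth between 0.008 and 0.024 m and y of block4_mid in the frame of bar_mouth between 0.022 and 0.37 m and x of block4_mid in the frame of bar_mouth between -0.012 and 0.012 m and z of block4_mid in the frame of bar_mouth between 0.008 and 0.024 m), for 0.2 s.
2. the guard is shut (within 12 mm of its stop) (value of joint guard below 0.012 m), for 0.2 s.
3. the reset button is pressed fully down (5 of its 6 mm) (value of joint reset_btn above 0.005 m), for 0.1 s.
4. the reset button is let up (value of joint reset_btn below 0.001 m), for 0.1 s.
5. the start button is pressed fully down (5 of its 6 mm) (value of joint start_btn above 0.005 m), for 0.1 s.
6. the start button is let up (value of joint start_btn below 0.001 m), for 0.1 s.
At the end, for the whole second after the job is handed in: Every 30 mm block lies in the feed channel with its centre at least 22 mm past the near face of the limit bar, the 42 mm block (if there is one) lies in the rework tray, the guard is within 12 mm of fully shut and both buttons are up (all of step 1 and x of thick_mid in the frame of tray_in between -0.06 and 0.06 m and y of thick_mid in the frame of tray_in between -0.05 and 0.05 m and z of thick_mid in the frame of tray_in between 0.01 and 0.035 m and value of joint guard below 0.012 m and value of joint each of reset_btn, start_btn below 0.001 m); the robot touches nothing.
It fails at once if start is pressed while the guard stands open (more than 30 mm) (value of joint start_btn above 0.004 m and value of joint guard above 0.03 m).
It fails at once if the glue is moved more than 40 mm (distance of glue from where it was at the start of the episode above 0.04 m).
It fails at once if the jar is moved more than 40 mm (distance of jar from where it was at the start of the episode above 0.04 m).
It fails at once if the mallet is moved more than 40 mm (distance of mallet from where it was at the start of the episode above 0.04 m).
Of block1, block2, block3, block4, thick only 3 to 5 are there at a start; the rules pass over those that are not, and their reading is None.
At some moment in a run one of block1, block2, block3, block4, thick may be knocked a few centimetres aside while the robot is not near it.
Once in a run the grip may slacken for a moment while it holds something.
It also fails if it takes over 210 s, if anything falls off the work surface, if the arm or the gripper's body presses on something with over 40 N, if the wrist force passes 120 N, or if a joint passes its speed limit or range.

### The arm

A 7-joint arm with a two-finger parallel gripper is mounted at the origin on the work surface. World frame = base frame: x ahead of the robot, y to its left, z up, the work surface at z = 0. Lengths are in m, angles in rad, forces in N, time in s.
With the tool pointing down it reaches from about 0.35 to 0.9 m from the base axis. Payload 19.9 kg.
Tool frame: the origin (TCP) lies between the finger pads; the fingertips stand 25 mm ahead of it and the grasp point (between the pads) lies 6 mm ahead of it; z points along the fingers, y is the direction in which the jaws open and shut (so a half turn about z gives the same grasp; the last joint's range is limited). The gripper opens to 85 mm and grips with 20 to 120 N. Pads are 22 mm wide; open, the fingers measure 114 mm over their backs; the gripper's body (76 mm by 85 mm) begins 54 mm behind the grasp point. The pads swing forward as they close: fully open they stand 13 mm farther back than shut.
Start: joints at [1.306, 0.417, -0.01, 1.614, 0.005, 1.111, -0.053], TCP at [0.138, -0.61, 0.256] pointing down, gripper open.
Joint ranges: [-2.81, 2.81], [-0.39, 2.02], [-1.27, 1.25], [0.06, 2.57], [-1.19, 4.33], [0.19, 2], [-2.82, 2.82]. Speed limits (rad/s): [1.89, 1.89, 2.39, 2.39, 3.01, 3.01, 3.01].

### API

Orientations are given as [roll, pitch, yaw] about the fixed x, y, z axes, in that order (R = Rz(yaw) Ry(pitch) Rx(roll)).
In Python, from rig import r gives the robot as it stands.
- The arm moves only by the tool send_rows, never from a script. Its argument "commands" is a list of rows, each a list of 3 entries, a list of its own where there are three numbers: the turn, a rotation vector about the tool's x, y, z in units of 5 degrees (1.0 is 5 degrees), then the shift along the tool's x, y, z in units of 30 mm (1.0 is 30 mm), then the closure in counts, from 0 (fully open) to 255 (shut). A call has 1 to 5 rows; each row shifts and turns the commanded pose from where the row before left it, along the tool's axes as they then stand; what a row does not reach is not made up. A row lasts 1/12 s, in which the tool goes at most 41.7 mm and 7.16 degrees, less where a joint would pass 70% of its speed; a pose out of reach is approached as far as the arm can. A call is refused whole if a number of a shift passes 1 or a number of a turn 1, either way. A call with a gripper value outside its range is refused whole. The fingers move at their own pace and stop on an object; "grip_force" is the grip in N (left out, the last holds). Time passes only in rows, so rows that do not move let the fingers close. It gives the time, the measured TCP pose, the force and the opening at its end, in the units of the state.
- r.sense(): the state, without advancing time (a new reading comes with each control period).
- r.grab_frame(name): name is "scene" or "side" or "wrist"; returns a dict with "pixels" (420x560x3 uint8, red, green, blue), "mtx" (3x3 intrinsics, pixels), "world_from_camera" (4x4, takes a point from camera to world coordinates). Camera axes: x right, y down, z forward; pixel columns grow to the right and rows downward; lengths in m; the calibration is good to about 2 mm. A picture is of the moment at which its call begins. There is no depth.
- r.sign_off(): hands the job in, once; it reports no verdict.
The state is a dict: "time_s": time; "joints": joint angles; "qvel": joint speeds; "effort": joint torques, N m; "position": TCP position; "orientation": TCP orientation; "wrist_force": force on the tool from outside, world axes, zero at the start; "torque": the same for the moment, N m; "width": finger opening in m.
Only numpy, scipy, OpenCV 4.12 (cv2) and the standard library are available. Lean on these libraries where they do the work, as an engineer would, in place of code of your own. Each camera call takes 0.05 s, during which the arm holds its last target. There are 200 camera calls.

## Working session

There is one attempt and no reset: what is moved stays moved. The work goes in short steps, Python scripts to look and compute and a tool call to move; the robot and the scene stay as the last step left them, time stands still between calls to the robot, and variables do not carry over. Pictures are saved under pics/ and viewed, about 12 in all and at most 16, crops included, and the job is handed in when it is done.

Besides the shell and the picture viewer there is one more tool, called after ">>>" as name(argument=value, ...) on one line, values as JSON. send_rows: Moves the arm, as the interface text tells. Its arguments: {"type":"object","properties":{"commands":{"type":"array"},"grip_force":{"type":"number"}},"required":["commands"]}

```bash
ls; mkdir -p pics; python3 - <<'E'
from rig import r
import cv2,numpy as np
print(r.sense())
for n in("scene","side"):
    f=r.grab_frame(n); cv2.imwrite(f"pics/{n}0.png",cv2.resize(f["pixels"][:,:,::-1],(784,588),interpolation=cv2.INTER_CUBIC)); cv2.imwrite(f"pics/raw_{n}0.png",f["pixels"][:,:,::-1])
    print(n,f["mtx"].round(1).tolist(),f["world_from_camera"].round(4).tolist())
    np.savez(f"pics/{n}0.npz",**f)
E
```

```text
pics
{'time_s': 0.0, 'joints': array([ 1.30652565,  0.41793676, -0.01027413,  1.61418548,  0.00468151,
        1.11068964, -0.0529941 ]), 'qvel': array([-0.00054714,  0.00059046,  0.00087033, -0.00014925, -0.00038496,
       -0.00130222, -0.00039426]), 'effort': array([-7.97478660e-04, -8.64436483e+01,  6.78454097e-01, -4.34896910e+01,
        1.91278261e-02,  7.43632409e-03,  3.67725136e-06]), 'position': array([ 0.13799222, -0.60924889,  0.25567885]), 'orientation': array([-3.14040018e+00,  8.54933907e-05,  2.22750308e-01]), 'wrist_force': array([-1.26444112,  0.31164351, -0.32462151]), 'torque': array([0.0127977 , 0.04240016, 0.04410071]), 'width': 0.0854606797613866}
scene [[391.9, 0.0, 275.4], [0.0, 391.9, 207.2], [0.0, 0.0, 1.0]] [[-0.8743, 0.4154, -0.2511, 0.7483], [0.4854, 0.7539, -0.4428, 0.5577], [0.0053, -0.509, -0.8607, 1.0187], [0.0, 0.0, 0.0, 1.0]]
side [[539.5, 0.0, 285.1], [0.0, 539.5, 213.4], [0.0, 0.0, 1.0]] [[-0.9868, -0.1227, 0.1053, 0.2489], [-0.1617, 0.7392, -0.6538, 1.3585], [0.0023, -0.6622, -0.7493, 1.5763], [0.0, 0.0, 0.0, 1.0]]
```

View pics/scene0.png

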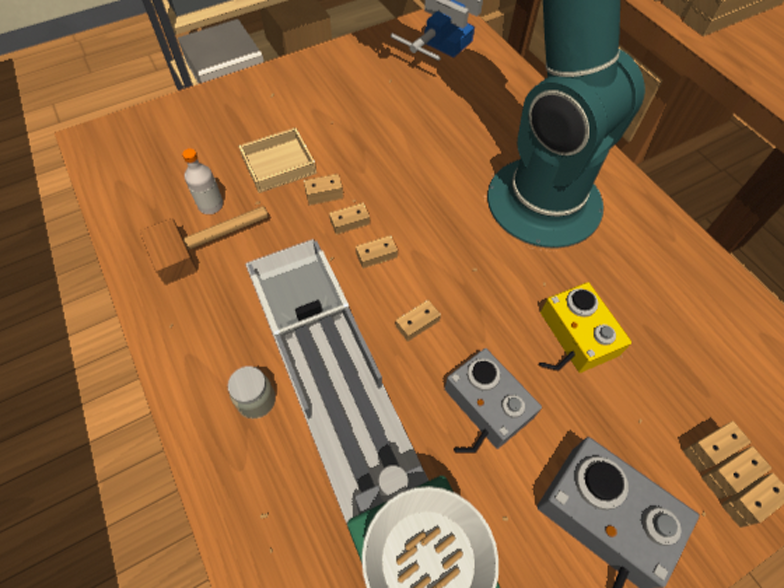

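View pics/side0.png

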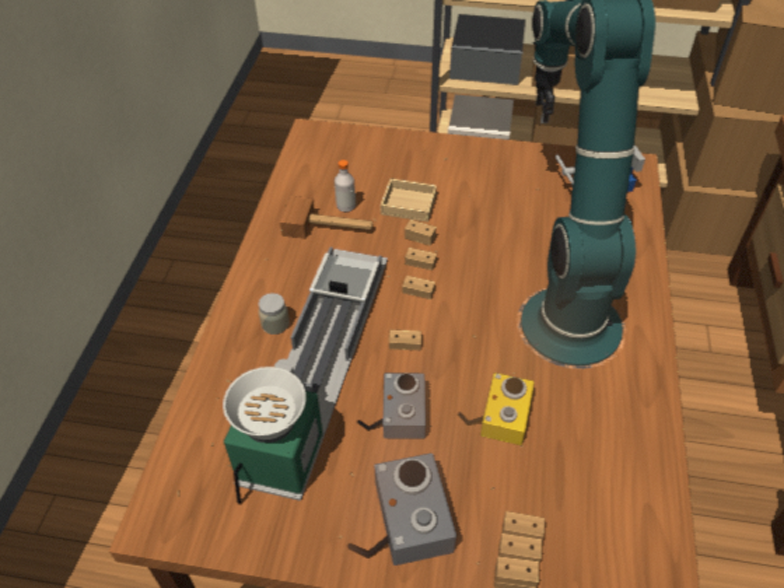

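Scene shows the bed, guard and bar at px ~(300,300), four lone blocks at (322,188), (349,217), (377,250) and (418,319), and the tray at (278,158). The smaller grey box is at (493,398), with three clumped look-alike blocks lower right. The side view agrees.

```bash
cat > h.py <<'E'
import cv2,numpy as np
def load(n): return dict(np.load(f"pics/{n}.npz"))
def ray(f,p):
    M=f["world_from_camera"]; d=M[:3,:3]@np.linalg.inv(f["mtx"])@[p[0],p[1],1]; return M[:3,3],d
def plane(f,p,z):
    c,d=ray(f,p); return c+d*(z-c[2])/d[2]
def proj(f,P):
    M=f["world_from_camera"]; q=f["mtx"]@(M[:3,:3].T@(np.array(P,float)-M[:3,3])); return q[:2]/q[2]
def tri(f,p,g,q):
    c,d=ray(f,p); e,k=ray(g,q); d=d/np.linalg.norm(d);k=k/np.linalg.norm(k)
    s=np.linalg.lstsq(np.c_[d,-k],e-c,rcond=None)[0]; a=c+d*s[0];b=e+k*s[1]
    return (a+b)/2,np.linalg.norm(a-b)
def beech(f,lo=(10,40,150),hi=(25,130,255)):
    hsv=cv2.cvtColor(f["pixels"],cv2.COLOR_RGB2HSV); return cv2.inRange(hsv,lo,hi)
E
python3 - <<'E'
from h import *
s=load("scene0");d=load("side0")
pick={"b1":((323,185),(421,229)),"b2":((349,214),(421,257)),"b3":((377,246),(419,285)),"b4":((418,315),(405,337)),"k1":((724,441),(525,524)),
"start":((484,372),(408,382)),"reset":((513,404),(407,409)),"tray":((279,158),(409,199)),"grip":((309,309),(338,287)),"glue":((190,155),(344,164)),"jar":((248,380),(272,302)),"bigstart":((604,479),(413,473))}
for k,(a,b) in pick.items():
    P,e=tri(s,np.array(a)/1.4,d,np.array(b)/1.4); print(k,P.round(3),round(e,4))
for n,f in(("scene0",s),("side0",d)):
    hsv=cv2.cvtColor(f["pixels"],cv2.COLOR_RGB2HSV)
    for k in("b1","b3","b4"):
        x,y=(np.array(pick[k][n[1]=="i"])/1.4).astype(int); print(n,k,hsv[y-2:y+2:2,x-2:x+3:2].reshape(-1,3).tolist(), "table",hsv[y,x+22].tolist())
s4=s["pixels"][95:260,170:370,::-1]; d4=d["pixels"][130:300,170:340,::-1]
cv2.imwrite("pics/crop0.png",np.hstack([cv2.resize(s4,(440,363)),cv2.resize(d4,(360,363))]))
E
```

```text
b1 [ 0.448 -0.278  0.026] 0.0012
b2 [ 0.431 -0.176  0.015] 0.0038
b3 [ 0.42  -0.062  0.021] 0.0051
b4 [0.429 0.131 0.023] 0.0035
k1 [0.095 0.619 0.056] 0.0005
start [0.397 0.31  0.072] 0.0041
reset [0.387 0.387 0.073] 0.0026
tray [ 0.504 -0.41   0.023] 0.0001
grip [0.626 0.043 0.086] 0.0002
glue [ 0.699 -0.387  0.151] 0.0021
jar [0.785 0.124 0.087] 0.0019
bigstart [0.345 0.566 0.106] 0.0008
scene0 b1 [[17, 144, 211], [17, 144, 211], [17, 143, 212], [16, 141, 211], [17, 141, 213], [16, 141, 215]] table [14, 178, 178]
scene0 b3 [[17, 140, 221], [17, 142, 218], [17, 143, 214], [17, 140, 211], [16, 141, 219], [17, 141, 222]] table [13, 177, 189]
scene0 b4 [[17, 142, 217], [17, 142, 209], [17, 141, 221], [17, 142, 216], [17, 141, 223], [17, 142, 219]] table [14, 178, 178]
side0 b1 [[16, 129, 200], [17, 127, 200], [16, 127, 201], [16, 128, 199], [16, 129, 200], [16, 127, 199]] table [12, 158, 160]
side0 b3 [[16, 126, 206], [16, 127, 203], [16, 129, 200], [16, 127, 190], [16, 127, 199], [16, 126, 202]] table [13, 158, 171]
side0 b4 [[17, 125, 200], [16, 126, 199], [16, 126, 200], [16, 127, 201], [16, 126, 202], [15, 126, 204]] table [13, 157, 162]
```

View pics/crop0.png

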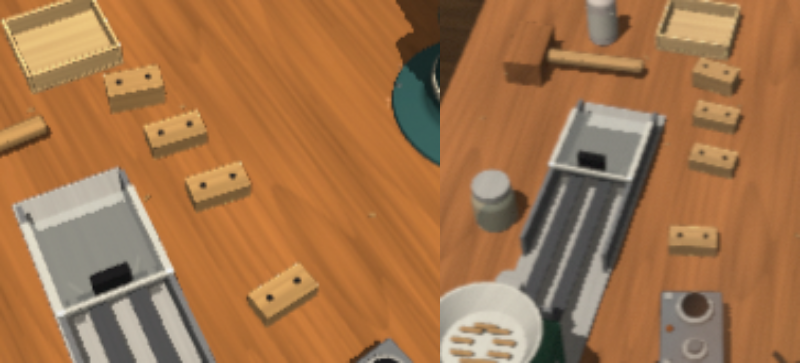

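The crop shows the block at (135,88) with a visibly taller side (likely the thick one), three flat ones, and the guard grip at (110,278). I'll measure holes and machine axis next.

```bash
python3 - <<'E'
from h import *
s=load("scene0");d=load("side0")
pick={"b1":((323,185),(421,229)),"b2":((349,214),(421,257)),"b3":((377,246),(419,285)),"b4":((418,315),(405,337))}
def holes(f,c):
    c=np.array(c)/1.4; x,y=c.astype(int); R=22;S=6
    im=f["pixels"][y-R:y+R,x-R:x+R]
    v=cv2.resize(im.max(2),None,fx=S,fy=S,interpolation=cv2.INTER_CUBIC)
    sat=cv2.cvtColor(im,cv2.COLOR_RGB2HSV)
    m=(v<110).astype(np.uint8)
    n,l,st,ce=cv2.connectedComponentsWithStats(m)
    o=[(ce[i]/S+[x-R-.5+.5/S,y-R-.5+.5/S],st[i,4]/S/S) for i in range(1,n) if 2<st[i,4]/S/S<40]
    o=sorted(o,key=lambda t:np.hypot(*(t[0]-c)))[:2]
    return sorted([t[0] for t in o],key=lambda t:t[0]),[round(t[1],1) for t in o]
for k,(a,b) in pick.items():
    A,aa=holes(s,a);B,ba=holes(d,b)
    # match: both cameras view from +y with right=-x
    P=[tri(s,A[i],d,B[i]) for i in range(2)]
    q=[p[0] for p in P]; m=(q[0]+q[1])/2; v=q[0]-q[1]
    print(k,aa,ba,m.round(4),"sep",np.linalg.norm(v).round(4),"ang",np.degrees(np.arctan2(v[1],v[0])).round(1),[round(p[1],4) for p in P],plane(s,(A[0]+A[1])/2,.03).round(3),plane(d,(B[0]+B[1])/2,.03).round(3))
c=s["pixels"][165:360,165:310,::-1]; e=d["pixels"][170:290,195:285,::-1]
a=cv2.resize(c,None,fx=3,fy=3,interpolation=cv2.INTER_CUBIC);b=cv2.resize(e,None,fx=4,fy=4,interpolation=cv2.INTER_CUBIC)
b=cv2.copyMakeBorder(b,0,a.shape[0]-b.shape[0],0,0,cv2.BORDER_CONSTANT)
print(a.shape,b.shape); cv2.imwrite("pics/mach.png",np.hstack([a,b])[:600,:800])
E
```

```text
b1 [np.float64(3.4), np.float64(3.4)] [np.float64(25.0), np.float64(30.4)] [ 0.4273 -0.3293 -0.0065] sep 0.0593 ang -41.2 [np.float64(0.0729), np.float64(0.0144)] [ 0.448 -0.281  0.03 ] [ 0.418 -0.309  0.03 ]
b2 [np.float64(4.1), np.float64(3.6)] [np.float64(16.8), np.float64(25.0)] [ 0.4099 -0.2182 -0.0147] sep 0.0508 ang -38.8 [np.float64(0.0716), np.float64(0.0062)] [ 0.435 -0.168  0.03 ] [ 0.399 -0.194  0.03 ]
b3 [np.float64(4.1), np.float64(4.4)] [np.float64(15.2), np.float64(16.8)] [ 0.398  -0.1063 -0.0188] sep 0.235 ang -91.7 [np.float64(0.0125), np.float64(0.0636)] [ 0.425 -0.057  0.03 ] [ 0.385 -0.086  0.03 ]Traceback (most recent call last):
  File "<stdin>", line 17, in <module>
IndexError: list index out of range
```

```bash
cat >> h.py <<'E'
def holes(f,c,R=20,S=6,ks=7,box=None,ratio=.45):
    """two dark hole centres on the beech block nearest to pixel c, and block mask rect"""
    x,y=np.round(c).astype(int); x0=max(x-R,0);y0=max(y-R,0)
    im=f["pixels"][y0:y+R,x0:x+R]
    im=cv2.resize(im,None,fx=S,fy=S,interpolation=cv2.INTER_CUBIC)
    m=beech({"pixels":im},(13,60,140),(22,153,255)); m=cv2.morphologyEx(m,cv2.MORPH_CLOSE,np.ones((ks*S//2,)*2)); m=cv2.erode(m,np.ones((2*S,2*S)))
    v=im.max(2); bh=cv2.morphologyEx(v,cv2.MORPH_BLACKHAT,cv2.getStructuringElement(2,(ks*S,ks*S))); bh[m==0]=0
    t=(bh>ratio*bh.max()).astype(np.uint8)
    n,l,st,ce=cv2.connectedComponentsWithStats(t)
    o=sorted(range(1,n),key=lambda i:-st[i,4])[:2]
    return sorted([ce[i]/S+[x0-.5+.5/S,y0-.5+.5/S] for i in o],key=lambda t:t[0]),[round(st[i,4]/S/S,1) for i in o]
E
python3 - <<'E'
from h import *
s=load("scene0");d=load("side0")
pick={"b1":((323,187),(421,231)),"b2":((349,216),(421,258)),"b3":((377,248),(419,287)),"b4":((418,317),(405,338))}
for k,(a,b) in pick.items():
    A,aa=holes(s,np.array(a)/1.4);B,ba=holes(d,np.array(b)/1.4)
    if len(A)<2 or len(B)<2: print(k,A,B);continue
    P=[tri(s,A[i],d,B[i]) for i in range(2)]
    q=[p[0] for p in P]; m=(q[0]+q[1])/2; v=q[0]-q[1]
    print(k,aa,ba,m.round(4),"sep",np.linalg.norm(v).round(4),"ang",np.degrees(np.arctan2(v[1],v[0])).round(1),[float(round(p[1],4)) for p in P],np.round(A,1).tolist(),np.round(B,1).tolist())
c=s["pixels"][165:360,165:310,::-1]; e=d["pixels"][170:290,195:285,::-1]
a=cv2.resize(c,None,fx=3,fy=3,interpolation=cv2.INTER_CUBIC);b=cv2.resize(e,None,fx=4,fy=4,interpolation=cv2.INTER_CUBIC)
b=cv2.copyMakeBorder(b,0,a.shape[0]-b.shape[0],0,0,cv2.BORDER_CONSTANT)
cv2.imwrite("pics/mach.png",np.hstack([a,b])[:600,:800])
E
```

```text
b1 [np.float64(4.6), np.float64(4.6)] [np.float64(4.3), np.float64(3.4)] [ 0.4285 -0.3347 -0.0585] sep 0.0728 ang -68.3 [0.0079, 0.0756] [[223.5, 131.9], [236.7, 129.3]] [[304.8, 163.4], [305.4, 183.2]]
b2 [np.float64(5.5), np.float64(4.9)] [np.float64(3.6), np.float64(2.9)] [ 0.4306 -0.18   -0.0169] sep 0.0994 ang -35.0 [0.0769, 0.0002] [[242.6, 154.7], [255.6, 150.8]] [[293.0, 201.0], [305.4, 183.1]]
b3 [np.float64(5.9), np.float64(5.5)] [np.float64(4.0), np.float64(3.5)] [ 0.4242 -0.0582  0.0282] sep 0.0445 ang -7.3 [0.0005, 0.0005] [[261.8, 178.7], [275.3, 174.4]] [[293.1, 200.9], [304.1, 203.5]]
b4 [np.float64(7.4), np.float64(7.1)] [np.float64(4.7), np.float64(3.9)] [0.4318 0.1338 0.0287] sep 0.0445 ang 6.0 [0.0003, 0.0011] [[292.1, 229.8], [304.6, 222.0]] [[282.9, 239.6], [295.0, 240.0]]
```

View pics/mach.png

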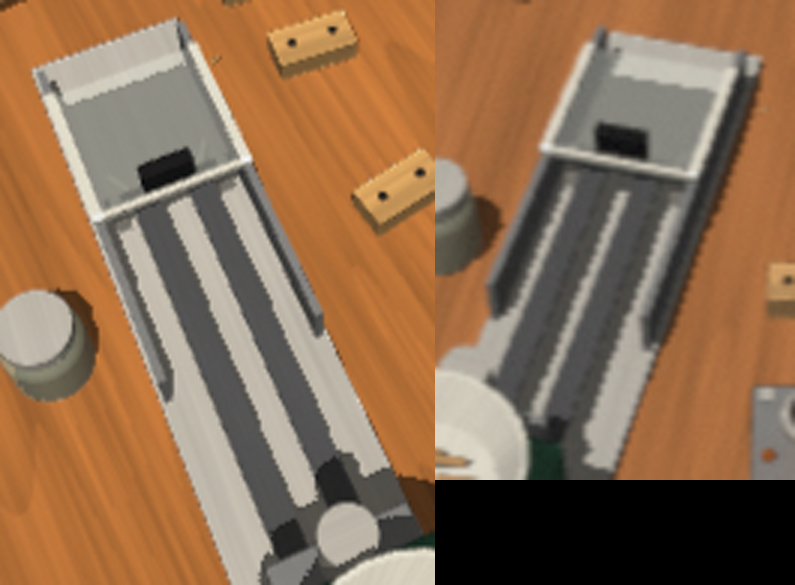

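```bash
python3 - <<'E'
from h import *
s=load("scene0");d=load("side0")
for k,a,b in (("b1",(323,187),(421,231)),("b2",(349,216),(421,258))):
    A,_=holes(s,np.array(a)/1.4);B,ba=holes(d,np.array(b)/1.4,R=12)
    P=[tri(s,A[i],d,B[i]) for i in range(2)]
    q=[p[0] for p in P]; m=(q[0]+q[1])/2; v=q[0]-q[1]
    print(k,ba,m.round(4),"sep",np.linalg.norm(v).round(4),"ang",np.degrees(np.arctan2(v[1],v[0])).round(1),[float(round(p[1],4)) for p in P])
    for z in(.03,.042):
        print(z,plane(s,(A[0]+A[1])/2,z).round(4),plane(d,(B[0]+B[1])/2,z).round(4))
S=lambda x,y:((x+.5)/3+164.5,(y+.5)/3+164.5); D=lambda x,y:((x-435+.5)/4+194.5,(y+.5)/4+169.5)
for n,a,b in (("railL_near",(36,68),(601,30)),("railR_near",(180,20),(762,55)),("railL_far",(168,388),(492,290)),("railR_far",(322,325),(655,340))):
    print(n,plane(s,S(*a),.064).round(4),plane(d,D(*b),.064).round(4), tri(s,S(*a),d,D(*b))[0].round(3))
for n,a,b in (("guardL",(95,220),(545,148)),("guardR",(250,158),(694,176))): print(n,plane(s,S(*a),.074).round(4),plane(d,D(*b),.074).round(4))
# grip: dark blob
for n,f,q in(("s",s,(309,306)),("d",d,(338,284))):
    g=f["pixels"].max(2); x,y=(np.array(q)/1.4).astype(int); m=np.zeros_like(g); m[y-14:y+14,x-14:x+14]=g[y-14:y+14,x-14:x+14]<50
    ys,xs=np.nonzero(m); c=(xs.mean(),ys.mean()); print(n,len(xs),c,plane(f,c,.09).round(4))
# slot line ends (top of strips ~.053)
for p in ((182,203),(300,500)): print("slot",plane(s,S(*p),.05).round(4))
def buttons():
    for k,a,b in(("start",(484,372),(408,382)),("reset",(513,404),(407,409))):
        print(k,tri(s,np.array(a)/1.4,d,np.array(b)/1.4)[0].round(3))
buttons()
E
```

```text
b1 [np.float64(4.3), np.float64(4.1)] [ 0.4507 -0.2734  0.0397] sep 0.044 ang -13.6 [0.0011, 0.0002]
0.03 [ 0.4479 -0.2812  0.03  ] [ 0.4518 -0.2841  0.03  ]
0.042 [ 0.4516 -0.271   0.042 ] [ 0.4502 -0.2714  0.042 ]
b2 [np.float64(3.7), np.float64(3.6)] [ 0.4343 -0.1698  0.0278] sep 0.0444 ang -6.8 [0.0, 0.0003]
0.03 [ 0.4351 -0.1681  0.03  ] [ 0.434  -0.1677  0.03  ]
0.042 [ 0.4389 -0.1593  0.042 ] [ 0.4326 -0.1558  0.042 ]
railL_near [ 0.6889 -0.1312  0.064 ] [ 0.6847 -0.1192  0.064 ] [ 0.689 -0.142  0.044]
railR_near [ 0.542  -0.1157  0.064 ] [ 0.5208 -0.1111  0.064 ] [ 0.53  -0.152  0.018]
railL_far [0.712  0.2209 0.064 ] [0.7079 0.2186 0.064 ] [0.71  0.218 0.061]
railR_far [0.5729 0.2343 0.064 ] [0.5529 0.2495 0.064 ] [0.563 0.217 0.018]
guardL [0.7041 0.0532 0.074 ] [0.6989 0.0528 0.074 ]
guardR [0.5545 0.0635 0.074 ] [0.5541 0.0644 0.074 ]
s 157 (np.float64(219.95541401273886), np.float64(221.29299363057325)) [0.6295 0.0463 0.09  ]
d 79 (np.float64(241.35443037974684), np.float64(205.20253164556962)) [0.6252 0.048  0.09  ]
slot [0.626 0.063 0.05 ]
slot [0.6576 0.3517 0.05  ]
start [0.397 0.31  0.072]
reset [0.387 0.387 0.073]
```

```bash
cat > plan.py <<'E'
import numpy as np,math,json
def plan(cur,tgt,yaw0,yaw1,n=None,grip=0):
    """rows from cur xyz/yaw (deg) to tgt; tool down. shift in pre-turn axes"""
    cur=np.array(cur,float);D=np.array(tgt,float)-cur
    if n is None: n=max(1,math.ceil(max(np.linalg.norm(D)/.036,abs(yaw1-yaw0)/5.0,np.abs(D).max()/.0299)))
    while True:
        rows=[];p=cur.copy();y=yaw0;ok=True
        for i in range(n):
            a=np.radians(y); d=(cur+D*(i+1)/n)-p
            t=np.array([d[0]*np.cos(a)+d[1]*np.sin(a),d[0]*np.sin(a)-d[1]*np.cos(a),-d[2]])/.03
            t=np.round(t,2);w=round(-(yaw0+(yaw1-yaw0)*(i+1)/n-y)/5,2)
            ok&=np.abs(t).max()<=1 and abs(w)<=1
            rows.append([[0,0,w],t.tolist(),grip])
            t=t*.03;p=p+[t[0]*np.cos(a)+t[1]*np.sin(a),t[0]*np.sin(a)-t[1]*np.cos(a),-t[2]];y-=w*5
        if ok: break
        n+=1
    for i in range(0,n,5): print(json.dumps(rows[i:i+5]).replace(" ","").replace("0.0,","0,").replace("-0,","0,"))
    return p,y
def now():
    from rig import r
    s=r.sense(); return s["position"],np.degrees(s["orientation"][2]),s
m=np.array([.6275,.045,0]);f=np.array([.075,.997,0]);yf=85.7
E
python3 - <<'E'
from plan import *
p,y,_=now(); print(plan(p,[.617,-.10,.22],y,85.7,grip=255))
E
```

```text
[[[0,0,-0.61],[0.81,-0.54,0.05],255],[[0,0,-0.61],[0.83,-0.5,0.05],255],[[0,0,-0.6],[0.86,-0.46,0.05],255],[[0,0,-0.61],[0.88,-0.41,0.05],255],[[0,0,-0.61],[0.9,-0.36,0.05],255]]
[[[0,0,-0.61],[0.92,-0.31,0.05],255],[[0,0,-0.6],[0.93,-0.26,0.05],255],[[0,0,-0.61],[0.95,-0.22,0.05],255],[[0,0,-0.61],[0.96,-0.16,0.05],255],[[0,0,-0.61],[0.96,-0.11,0.05],255]]
[[[0,0,-0.61],[0.97,-0.06,0.05],255],[[0,0,-0.6],[0.97,-0.01,0.05],255],[[0,0,-0.61],[0.97,0.04,0.04],255],[[0,0,-0.61],[0.97,0.09,0.05],255],[[0,0,-0.61],[0.96,0.15,0.05],255]]
[[[0,0,-0.6],[0.95,0.19,0.05],255],[[0,0,-0.61],[0.94,0.25,0.05],255],[[0,0,-0.61],[0.92,0.29,0.05],255],[[0,0,-0.61],[0.91,0.34,0.05],255],[[0,0,-0.61],[0.89,0.4,0.05],255]]
[[[0,0,-0.6],[0.87,0.43,0.05],255],[[0,0,-0.61],[0.84,0.49,0.05],255],[[0,0,-0.61],[0.82,0.52,0.05],255],[[0,0,-0.61],[0.78,0.57,0.05],255]]
(array([ 0.61691885, -0.10004218,  0.22002293]), np.float64(85.71743091771562))
```

>>> send_rows(commands=[[[0, 0, -0.61], [0.81, -0.54, 0.05], 255], [[0, 0, -0.61], [0.83, -0.5, 0.05], 255], [[0, 0, -0.6], [0.86, -0.46, 0.05], 255], [[0, 0, -0.61], [0.88, -0.41, 0.05], 255], [[0, 0, -0.61], [0.9, -0.36, 0.05], 255]])

```text
time_s: 0.52
position: [0.2386, -0.502, 0.2485]
orientation: [-3.141, 0.0, 0.491]
wrist_force: [1.0, -0.8, -0.5]
width: 0.0257
```

>>> send_rows(commands=[[[0, 0, -0.61], [0.92, -0.31, 0.05], 255], [[0, 0, -0.6], [0.93, -0.26, 0.05], 255], [[0, 0, -0.61], [0.95, -0.22, 0.05], 255], [[0, 0, -0.61], [0.96, -0.16, 0.05], 255], [[0, 0, -0.61], [0.96, -0.11, 0.05], 255]])

```text
time_s: 0.93
position: [0.3384, -0.3961, 0.2411]
orientation: [-3.141, 0.0, 0.756]
wrist_force: [0.2, -1.1, 0.1]
width: -0.0002
```

>>> send_rows(commands=[[[0, 0, -0.61], [0.97, -0.06, 0.05], 255], [[0, 0, -0.6], [0.97, -0.01, 0.05], 255], [[0, 0, -0.61], [0.97, 0.04, 0.04], 255], [[0, 0, -0.61], [0.97, 0.09, 0.05], 255], [[0, 0, -0.61], [0.96, 0.15, 0.05], 255]])

```text
time_s: 1.35
position: [0.4382, -0.29, 0.2339]
orientation: [-3.141, 0.0, 1.021]
wrist_force: [0.7, -0.5, 0.0]
width: 0.0003
```

>>> send_rows(commands=[[[0, 0, -0.6], [0.95, 0.19, 0.05], 255], [[0, 0, -0.61], [0.94, 0.25, 0.05], 255], [[0, 0, -0.61], [0.92, 0.29, 0.05], 255], [[0, 0, -0.61], [0.91, 0.34, 0.05], 255], [[0, 0, -0.61], [0.89, 0.4, 0.05], 255]])

```text
time_s: 1.77
position: [0.538, -0.1841, 0.2263]
orientation: [-3.141, -0.0, 1.286]
wrist_force: [-0.1, 0.2, -0.5]
width: 0.0001
```

>>> send_rows(commands=[[[0, 0, -0.6], [0.87, 0.43, 0.05], 255], [[0, 0, -0.61], [0.84, 0.49, 0.05], 255], [[0, 0, -0.61], [0.82, 0.52, 0.05], 255], [[0, 0, -0.61], [0.78, 0.57, 0.05], 255], [[0, 0, 0], [0, 0, 0], 255]])

```text
time_s: 2.18
position: [0.6193, -0.095, 0.2199]
orientation: [3.142, -0.003, 1.505]
wrist_force: [0.8, 0.1, 0.3]
width: 0.0001
```

```bash
python3 - <<'E'
from rig import r
import cv2,numpy as np
s=r.sense();print(s["position"].round(4),s["orientation"].round(3),s["wrist_force"].round(1),s["joints"].round(2))
f=r.grab_frame("wrist"); np.savez("pics/w1.npz",**f); cv2.imwrite("pics/w1.png",f["pixels"][:,:,::-1]); print(f["world_from_camera"].round(3).tolist(),f["mtx"][0])
E
```

```text
[ 0.6193 -0.095   0.2199] [ 3.142e+00 -3.000e-03  1.505e+00] [0.8 0.1 0.3] [ 0.48  0.5  -0.51  1.63  0.27  1.08 -0.17]
[[0.998, -0.063, -0.019, 0.624], [-0.066, -0.957, -0.282, -0.023], [-0.0, 0.283, -0.959, 0.338], [0.0, 0.0, 0.0, 1.0]] [350.04597421   0.         275.50122033]
```

View pics/w1.png

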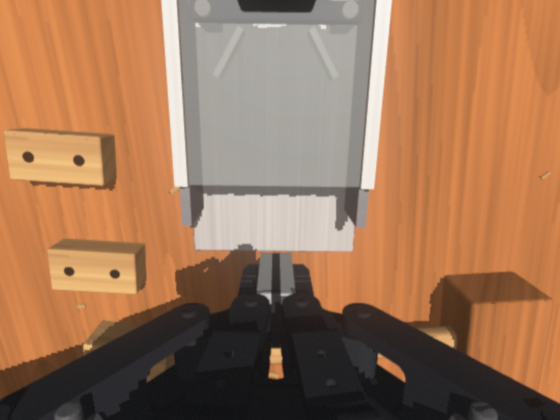

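Wrist view: bed front edge corners at (194,250) and (353,251), bar bolts at (202,8) and (350,10), with the black grip at the top edge.

```bash
python3 - <<'E'
from h import *
w=load("w1")
a,b=plane(w,(194,250.5),.012),plane(w,(353,250.5),.012); c,e=plane(w,(202,8),.06),plane(w,(350,10),.06)
g1,g2=plane(w,(182,186),.074),plane(w,(370,188),.074)
print("bed",a.round(4),b.round(4),np.linalg.norm(a-b).round(4),"bolts",c.round(4),e.round(4),"guard near",g1.round(4),g2.round(4))
B=(a+b)/2;C=(c+e)/2;v=(C-B)[:2];print(B.round(4),C.round(4),"axis len",np.linalg.norm(v),"ang",np.degrees(np.arctan2(v[0],v[1])))
for n,(p,q) in {"bed":(a,b),"bolt":(c,e),"guard":(g1,g2)}.items():
    t=(q-p)[:2]; print(n,np.degrees(np.arctan2(-t[1],t[0])))
# bed side edge / guard strip edges line
for p,q in (((164,0),(176,187)),((390,0),(374,188))): P,Q=plane(w,p,.074),plane(w,q,.074); t=P-Q;print("strip",np.degrees(np.arctan2(t[0],t[1])),Q.round(4))
E
```

```text
bed [ 0.5328 -0.1592  0.012 ] [ 0.6927 -0.1697  0.012 ] 0.1602 bolts [0.5764 0.0453 0.06  ] [0.6811 0.0371 0.06  ] guard near [ 0.548  -0.0792  0.074 ] [ 0.6929 -0.0903  0.074 ]
[ 0.6127 -0.1644  0.012 ] [0.6287 0.0412 0.06  ] axis len 0.2062165839420022 ang 4.452631319083977
bed 3.7658082504820882
bolt 4.474082165635634
guard 4.3955652650174
strip 4.792961890296392 [ 0.5433 -0.0797  0.074 ]
strip 3.9728853070656687 [ 0.696  -0.0905  0.074 ]
```

```bash
sed -i 's/^m=.*/m=np.array([.628,.0347,0]);f=np.array([.075,.997,0]);yf=85.7\ndef M(y,z,x=0): return m+f*y+np.array([.997,-.075,0])*x+np.array([0,0,z])/' plan.py; python3 - <<'E'
from plan import *
p,y,_=now(); p,y=plan(p,M(-.05,.105),y,yf,grip=255); print(); plan(p,M(.128,.105),y,yf,n=9,grip=255)
E
```

```text
[[[0,0,0.01],[0.69,0,0.96],255],[[0,0,0.02],[0.68,0.01,0.95],255],[[0,0,0.01],[0.69,0,0.96],255],[[0,0,0.02],[0.69,0,0.96],255]]

[[[0,0,-0.0],[0.66,0,-0.0],255],[[0,0,-0.0],[0.66,0,-0.0],255],[[0,0,-0.0],[0.66,0,-0.0],255],[[0,0,-0.0],[0.66,0,-0.0],255],[[0,0,-0.0],[0.65,0,-0.0],255]]
[[[0,0,-0.0],[0.66,0,-0.0],255],[[0,0,-0.0],[0.66,0,-0.0],255],[[0,0,-0.0],[0.66,0,-0.0],255],[[0,0,-0.0],[0.66,0,-0.0],255]]
```

>>> send_rows(commands=[[[0, 0, 0.01], [0.69, 0, 0.96], 255], [[0, 0, 0.02], [0.68, 0.01, 0.95], 255], [[0, 0, 0.01], [0.69, 0, 0.96], 255], [[0, 0, 0.02], [0.69, 0, 0.96], 255], [[0, 0, 0], [0, 0, 0], 255]])

```text
time_s: 2.65
position: [0.6206, -0.0143, 0.1005]
orientation: [-3.134, -0.002, 1.494]
wrist_force: [-0.8, 1.0, -1.4]
width: 0.0002
```

>>> send_rows(commands=[[[0, 0, 0], [0.5, 0, 0], 255], [[0, 0, 0], [0.4, 0, 0], 255], [[0, 0, 0], [0.5, 0, 0], 255], [[0, 0, 0], [0.66, 0, 0], 255], [[0, 0, 0], [0.66, 0, 0], 255]])

```text
time_s: 3.07
position: [0.6307, 0.0637, 0.1069]
orientation: [3.14, 0.001, 1.489]
wrist_force: [1.9, -3.4, -2.3]
width: 0.0
```

>>> send_rows(commands=[[[0, 0, 0], [0.66, 0, 0], 255], [[0, 0, 0], [0.66, 0, 0], 255], [[0, 0, 0], [0.66, 0, 0], 255], [[0, 0, 0], [0.6, 0, 0], 255], [[0, 0, 0], [0.5, 0, 0], 255]])

```text
time_s: 3.48
position: [0.638, 0.1571, 0.1069]
orientation: [3.14, -0.0, 1.491]
wrist_force: [0.1, -2.4, 1.8]
width: -0.0002
```

>>> send_rows(commands=[[[0, 0, 0], [0.15, 0, 0], 255], [[0, 0, 0], [0.1, 0, 0], 255], [[0, 0, 0], [0, 0, 0], 255]])

```text
time_s: 3.73
position: [0.6382, 0.1631, 0.106]
orientation: [3.141, -0.0, 1.491]
wrist_force: [-0.0, -0.3, 0.0]
width: 0.0002
```

>>> send_rows(commands=[[[0, 0, 0], [-0.7, 0, 0], 100], [[0, 0, 0], [-0.7, 0, -0.4], 50], [[0, 0, 0], [0, 0, -1], 0], [[0, 0, 0], [0, 0, -1], 0], [[0, 0, 0], [0, 0, 0], 0]])

```text
time_s: 4.15
position: [0.6369, 0.1203, 0.1834]
orientation: [3.135, -0.002, 1.489]
wrist_force: [0.7, 0.7, 0.7]
width: 0.0605
```

```bash
python3 - <<'E'
from plan import *
from h import *
from rig import r
p,y,s=now(); print(p.round(4),y,s["wrist_force"].round(1))
f0=r.grab_frame("scene"); 
A,aa=holes(f0,np.array((418,317))/1.4); q=[plane(f0,a,.03) for a in A]; v=q[0]-q[1]; c=(q[0]+q[1])/2
print(c.round(4),np.linalg.norm(v),np.degrees(np.arctan2(v[1],v[0])))
ang=np.degrees(np.arctan2(v[1],v[0])); plan(p,[c[0],c[1],.14],y,ang)
E
```

```text
[0.6369 0.1203 0.1834] 85.30005086301591 [0.7 0.7 0.7]
[0.4178 0.1463 0.03  ] 0.031232235894993438 -117.82731820842103
[[[0,0,0.99],[0.01,-0.18,0.04],0],[[0,0,0.99],[-0.01,-0.18,0.03],0],[[0,0,0.99],[-0.03,-0.18,0.04],0],[[0,0,0.99],[-0.04,-0.17,0.03],0],[[0,0,0.99],[-0.05,-0.17,0.04],0]]
[[[0,0,1.0],[-0.07,-0.17,0.03],0],[[0,0,0.99],[-0.08,-0.16,0.04],0],[[0,0,0.99],[-0.1,-0.15,0.03],0],[[0,0,0.99],[-0.11,-0.14,0.04],0],[[0,0,0.99],[-0.12,-0.13,0.03],0]]
[[[0,0,0.99],[-0.13,-0.12,0.04],0],[[0,0,0.99],[-0.14,-0.11,0.03],0],[[0,0,0.99],[-0.16,-0.1,0.04],0],[[0,0,0.99],[-0.16,-0.08,0.03],0],[[0,0,0.99],[-0.16,-0.07,0.04],0]]
[[[0,0,0.99],[-0.17,-0.06,0.03],0],[[0,0,0.99],[-0.18,-0.04,0.04],0],[[0,0,1.0],[-0.17,-0.02,0.04],0],[[0,0,0.99],[-0.18,-0.01,0.03],0],[[0,0,0.99],[-0.18,0.01,0.04],0]]
[[[0,0,0.99],[-0.18,0.02,0.03],0],[[0,0,0.99],[-0.18,0.04,0.04],0],[[0,0,0.99],[-0.17,0.05,0.03],0],[[0,0,0.99],[-0.17,0.06,0.04],0],[[0,0,0.99],[-0.16,0.09,0.03],0]]
[[[0,0,0.99],[-0.15,0.09,0.04],0],[[0,0,0.99],[-0.14,0.11,0.03],0],[[0,0,0.99],[-0.14,0.12,0.04],0],[[0,0,1.0],[-0.12,0.13,0.03],0],[[0,0,0.99],[-0.11,0.14,0.04],0]]
[[[0,0,0.99],[-0.1,0.15,0.03],0],[[0,0,0.99],[-0.09,0.15,0.04],0],[[0,0,0.99],[-0.07,0.17,0.03],0],[[0,0,0.99],[-0.06,0.17,0.04],0],[[0,0,0.99],[-0.04,0.17,0.04],0]]
[[[0,0,0.99],[-0.03,0.18,0.03],0],[[0,0,0.99],[-0.01,0.18,0.04],0],[[0,0,0.99],[0.01,0.18,0.03],0],[[0,0,0.99],[0.02,0.18,0.04],0],[[0,0,0.99],[0.03,0.17,0.03],0]]
[[[0,0,1.0],[0.05,0.18,0.04],0]]
```

```bash
python3 - <<'E'
from plan import *
p,y,s=now(); plan(p,[.432,.133,.14],y,6)
E
```

```text
[[[0,0,0.99],[-0.01,-0.43,0.09],0],[[0,0,0.99],[-0.04,-0.42,0.08],0],[[0,0,0.99],[-0.08,-0.42,0.09],0],[[0,0,1.0],[-0.12,-0.41,0.08],0],[[0,0,0.99],[-0.15,-0.4,0.09],0]]
[[[0,0,0.99],[-0.19,-0.38,0.08],0],[[0,0,0.99],[-0.22,-0.37,0.09],0],[[0,0,0.99],[-0.25,-0.34,0.08],0],[[0,0,0.99],[-0.27,-0.32,0.09],0],[[0,0,0.99],[-0.31,-0.3,0.08],0]]
[[[0,0,1.0],[-0.33,-0.27,0.09],0],[[0,0,0.99],[-0.35,-0.24,0.08],0],[[0,0,0.99],[-0.37,-0.21,0.09],0],[[0,0,0.99],[-0.39,-0.18,0.08],0],[[0,0,0.99],[-0.4,-0.14,0.09],0]]
[[[0,0,0.99],[-0.41,-0.11,0.08],0]]
```

>>> send_rows(commands=[[[0, 0, 0.99], [-0.01, -0.43, 0.09], 0], [[0, 0, 0.99], [-0.04, -0.42, 0.08], 0], [[0, 0, 0.99], [-0.08, -0.42, 0.09], 0], [[0, 0, 1.0], [-0.12, -0.41, 0.08], 0], [[0, 0, 0.99], [-0.15, -0.4, 0.09], 0]])

```text
time_s: 4.62
position: [0.57, 0.1241, 0.164]
orientation: [-3.141, 0.0, 1.052]
wrist_force: [0.4, 0.8, -0.5]
width: 0.0853
```

>>> send_rows(commands=[[[0, 0, 0.99], [-0.19, -0.38, 0.08], 0], [[0, 0, 0.99], [-0.22, -0.37, 0.09], 0], [[0, 0, 0.99], [-0.25, -0.34, 0.08], 0], [[0, 0, 0.99], [-0.27, -0.32, 0.09], 0], [[0, 0, 0.99], [-0.31, -0.3, 0.08], 0]])

```text
time_s: 5.03
position: [0.5063, 0.1279, 0.1515]
orientation: [-3.141, 0.001, 0.621]
wrist_force: [0.5, 0.9, 0.0]
width: 0.0853
```

>>> send_rows(commands=[[[0, 0, 1.0], [-0.33, -0.27, 0.09], 0], [[0, 0, 0.99], [-0.35, -0.24, 0.08], 0], [[0, 0, 0.99], [-0.37, -0.21, 0.09], 0], [[0, 0, 0.99], [-0.39, -0.18, 0.08], 0], [[0, 0, 0.99], [-0.4, -0.14, 0.09], 0]])

```text
time_s: 5.45
position: [0.4425, 0.1319, 0.1387]
orientation: [3.141, 0.001, 0.188]
wrist_force: [-0.4, 0.1, -0.4]
width: 0.0857
```

>>> send_rows(commands=[[[0, 0, 0.99], [-0.41, -0.11, 0.08], 0], [[0, 0, 0], [0, 0, 0], 0]])

```text
time_s: 5.62
position: [0.4284, 0.1329, 0.1361]
orientation: [3.141, 0.002, 0.102]
wrist_force: [0.9, 0.3, -0.4]
width: 0.0854
```

```bash
python3 - <<'E'
from plan import *
from h import *
from rig import r
p,y,s=now(); print(p.round(4),y)
f0=r.grab_frame("wrist"); np.savez("pics/w2.npz",**f0); cv2.imwrite("pics/w2.png",f0["pixels"][:,:,::-1]); print(proj(f0,[.432,.133,.03]))
E
```

```text
[0.4284 0.1329 0.1361] 5.817510362102075
[275.05490851 210.27361849]
```

View pics/w2.png

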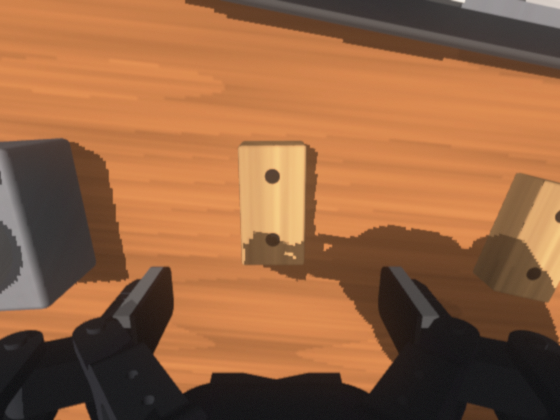

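Block b4 holes are at (272,176) and (273,240), centred between the open fingers. b3 shows at (530,240).

```bash
python3 - <<'E'
from plan import *
from h import *
w=load("w2")
q=[plane(w,a,.03) for a in((272,176),(272.5,240))]; c=(q[0]+q[1])/2;v=q[0]-q[1]; ang=np.degrees(np.arctan2(v[1],v[0]));print(c,np.linalg.norm(v),ang)
print("b3 far hole",plane(w,(534,273),.03).round(4),plane(w,(559,216),.03).round(4))
p,y,s=now(); print(p,y);print(proj(w,[.4242,-.0582,.03]));plan(p,[c[0],c[1],.030],y,ang,n=5)
E
```

```text
[0.43278217 0.13495899 0.03      ] 0.04468744315582996 6.089606787139356
b3 far hole [ 0.4043 -0.0541  0.03  ] [ 0.4473 -0.0576  0.03  ]
[0.42979184 0.13305292 0.13651255] 6.123251542678968
[548.80403338 247.63385208]
[[[0,0,0.0],[0.02,-0.01,0.71],0],[[0,0,0.0],[0.02,-0.01,0.71],0],[[0,0,0.0],[0.02,-0.01,0.71],0],[[0,0,0.01],[0.02,-0.01,0.71],0],[[0,0,-0.0],[0.03,-0.01,0.71],0]]
```

>>> send_rows(commands=[[[0, 0, 0], [0.02, -0.02, 0.71], 0], [[0, 0, 0], [0.02, -0.02, 0.71], 0], [[0, 0, 0], [0.02, -0.02, 0.71], 0], [[0, 0, 0], [0.02, 0, 0.71], 0], [[0, 0, 0], [0.02, 0, 0.65], 0]])

```text
time_s: 6.08
position: [0.434, 0.1352, 0.0309]
orientation: [-3.141, -0.0, 0.108]
wrist_force: [0.3, 0.3, 0.5]
width: 0.0854
```

>>> send_rows(commands=[[[0, 0, 0], [0, 0, 0], 0], [[0, 0, 0], [0, 0, 0], 150], [[0, 0, 0], [0, 0, 0], 150], [[0, 0, 0], [0, 0, 0], 150], [[0, 0, 0], [0, 0, 0], 150]], grip_force=60)

```text
time_s: 6.5
position: [0.4342, 0.1358, 0.0335]
orientation: [-3.141, -0.002, 0.107]
wrist_force: [-5.6, -1.0, 18.8]
width: 0.0428
```

```bash
python3 - <<'E'
from plan import *
p,y,s=now(); p,y=plan(p,p+[0,0,.085],y,y,n=3,grip=150);print(); p,y=plan(p,M(-.10,.118),y,yf,grip=150); print(); plan(p,M(-.10,.048),y,yf,grip=150)
E
```

```text
[[[0,0,-0.0],[0,0,-0.94],150],[[0,0,-0.0],[0,0,-0.95],150],[[0,0,-0.0],[0,0,-0.94],150]]

[[[0,0,-0.99],[0.34,0.46,0.0],150],[[0,0,-1.0],[0.3,0.48,0.0],150],[[0,0,-0.99],[0.26,0.51,0.0],150],[[0,0,-1.0],[0.21,0.53,0.0],150],[[0,0,-0.99],[0.17,0.55,0.0],150]]
[[[0,0,-1.0],[0.11,0.56,0.0],150],[[0,0,-0.99],[0.07,0.56,0.01],150],[[0,0,-1.0],[0.02,0.57,-0.0],150],[[0,0,-0.99],[-0.03,0.57,-0.0],150],[[0,0,-1.0],[-0.08,0.57,-0.0],150]]
[[[0,0,-0.99],[-0.13,0.55,-0.0],150],[[0,0,-1.0],[-0.17,0.55,-0.0],150],[[0,0,-0.99],[-0.23,0.52,0.0],150],[[0,0,-1.0],[-0.26,0.51,0.0],150],[[0,0,-0.99],[-0.31,0.48,0.0],150]]
[[[0,0,-1.0],[-0.35,0.45,0.0],150]]

[[[0,0,0.0],[0,0,0.78],150],[[0,0,0.0],[0,0,0.78],150],[[0,0,0.0],[0,0,0.78],150]]
```

>>> send_rows(commands=[[[0, 0, 0], [0, 0, -0.5], 150], [[0, 0, 0], [0, 0, -0.95], 150], [[0, 0, 0], [0, 0, -0.95], 150], [[0, 0, 0], [0, 0, -0.45], 150], [[0, 0, -0.99], [0.34, 0.46, 0], 150]])

```text
time_s: 6.92
position: [0.4455, 0.1252, 0.1215]
orientation: [-3.141, -0.005, 0.195]
wrist_force: [1.8, -0.3, -0.8]
width: 0.0431
```

>>> send_rows(commands=[[[0, 0, -1], [0.3, 0.48, 0], 150], [[0, 0, -0.99], [0.26, 0.51, 0], 150], [[0, 0, -1], [0.21, 0.53, 0], 150], [[0, 0, -0.99], [0.17, 0.55, 0], 150], [[0, 0, -1], [0.11, 0.56, 0], 150]])

```text
time_s: 7.33
position: [0.504, 0.0594, 0.1186]
orientation: [3.141, -0.001, 0.632]
wrist_force: [-0.2, -0.2, -0.8]
width: 0.0426
```

>>> send_rows(commands=[[[0, 0, -0.99], [0.07, 0.56, 0], 150], [[0, 0, -1], [0.02, 0.57, 0], 150], [[0, 0, -0.99], [-0.03, 0.57, 0], 150], [[0, 0, -1], [-0.08, 0.57, 0], 150], [[0, 0, -0.99], [-0.13, 0.55, 0], 150]])

```text
time_s: 7.75
position: [0.5621, -0.0033, 0.1186]
orientation: [3.141, -0.0, 1.066]
wrist_force: [-0.3, 0.5, -1.8]
width: 0.043
```

>>> send_rows(commands=[[[0, 0, -1], [-0.17, 0.55, 0], 150], [[0, 0, -0.99], [-0.23, 0.52, 0], 150], [[0, 0, -1], [-0.26, 0.51, 0], 150], [[0, 0, -0.99], [-0.31, 0.48, 0], 150], [[0, 0, -1], [-0.35, 0.45, 0], 150]])

```text
time_s: 8.17
position: [0.6205, -0.0661, 0.1186]
orientation: [3.141, 0.0, 1.5]
wrist_force: [-0.2, -0.4, -0.5]
width: 0.0422
```

```bash
python3 - <<'E'
from plan import *
from rig import r
import cv2
f0=r.grab_frame("wrist"); np.savez("pics/w3.npz",**f0);cv2.imwrite("pics/w3.png",f0["pixels"][:,:,::-1])
p,y,s=now(); print(p,y,s["width"],s["wrist_force"]); plan(p,M(-.10,.048),y,yf,grip=150)
E
```

```text
[ 0.622114   -0.06926839  0.11848975] 86.20187411936554 0.04248026372942646 [-1.43411331 -4.35621396 -1.12965194]
[[[0,0,0.03],[0.05,-0.02,0.78],150],[[0,0,0.04],[0.04,-0.02,0.79],150],[[0,0,0.03],[0.05,-0.02,0.78],150]]
```

View pics/w3.png

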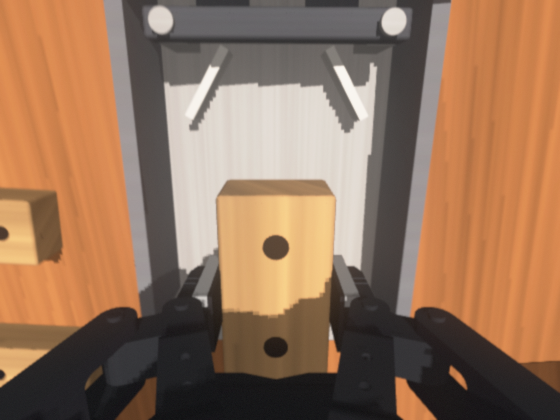

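The block is held squarely with holes at (275,247) and (276,347). Guide tips at (187,115) and (365,115) and bar bolts at (160,20) and (395,22) put it centred on the line.

>>> send_rows(commands=[[[0, 0, 0.03], [0.05, 0, 0.75], 150], [[0, 0, 0.04], [0.04, 0, 0.79], 150], [[0, 0, 0.03], [0.05, 0, 0.76], 150], [[0, 0, 0], [0.3, 0, 0], 150], [[0, 0, 0], [0.3, 0, 0], 150]])

```text
time_s: 8.63
position: [0.6214, -0.0432, 0.0485]
orientation: [-3.141, 0.0, 1.486]
wrist_force: [0.1, 0.2, -0.5]
width: 0.0431
```

>>> send_rows(commands=[[[0, 0, 0], [0.4, 0, 0], 150], [[0, 0, 0], [0.4, 0, 0], 150], [[0, 0, 0], [0.15, 0, 0.04], 150], [[0, 0, 0], [0, 0, 0.03], 150], [[0, 0, 0], [0, 0, 0], 150]])

```text
time_s: 9.05
position: [0.6241, -0.0144, 0.0467]
orientation: [3.141, 0.0, 1.488]
wrist_force: [0.6, -0.4, -0.7]
width: 0.0425
```

>>> send_rows(commands=[[[0, 0, 0], [0, 0, 0], 70], [[0, 0, 0], [0, 0, 0], 70], [[0, 0, 0], [-0.4, 0, 0], 70], [[0, 0, 0], [-0.9, 0, 0], 70], [[0, 0, 0], [-0.9, 0, 0], 70]])

```text
time_s: 9.47
position: [0.6184, -0.0814, 0.0467]
orientation: [3.142, -0.0, 1.489]
wrist_force: [0.3, -0.5, -0.0]
width: 0.0624
```

>>> send_rows(commands=[[[0, 0, 0], [-0.3, 0, 0], 70], [[0, 0, 0], [0, 0, 0], 255], [[0, 0, 0], [0, 0, 0], 255], [[0, 0, 0], [0, 0, 0], 255], [[0, 0, 0], [0, 0, 0], 255]])

```text
time_s: 9.88
position: [0.6179, -0.0883, 0.0467]
orientation: [3.142, -0.001, 1.488]
wrist_force: [-0.6, 0.1, -0.0]
width: 0.0134
```

```bash
python3 - <<'E'
from plan import *
from rig import r
import cv2
f0=r.grab_frame("wrist"); np.savez("pics/w4.npz",**f0);cv2.imwrite("pics/w4.png",f0["pixels"][:,:,::-1])
p,y,s=now(); print(p,y,s["width"],s["wrist_force"]); plan(p,M(-.018,.044),y,yf,n=5,grip=255)
E
```

```text
[ 0.61790449 -0.0882777   0.04661882] 85.29079825000736 0.006215457471391315 [ 0.76660978  0.43035855 -0.25937769]
[[[0,0,-0.02],[0.7,0,0.02],255],[[0,0,-0.01],[0.71,0,0.01],255],[[0,0,-0.02],[0.7,0,0.02],255],[[0,0,-0.02],[0.7,0.01,0.02],255],[[0,0,-0.01],[0.7,0,0.02],255]]
```

View pics/w4.png

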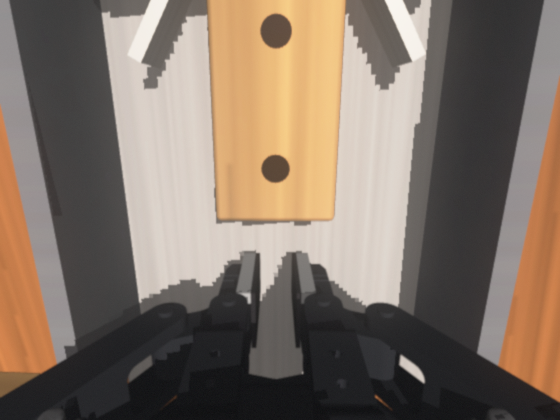

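The block lies straight in the guides with its tail at row 218; the fingers are clear behind it.

>>> send_rows(commands=[[[0, 0, 0], [0.5, 0, 0.05], 255], [[0, 0, 0], [0.6, 0, 0.05], 255], [[0, 0, 0], [0.6, 0, 0], 255], [[0, 0, 0], [0.6, 0, 0], 255], [[0, 0, 0], [0.6, 0, 0], 255]])

```text
time_s: 10.35
position: [0.625, -0.001, 0.0436]
orientation: [-3.141, -0.0, 1.488]
wrist_force: [0.8, -0.2, -0.0]
width: -0.0001
```

>>> send_rows(commands=[[[0, 0, 0], [0.4, 0, 0], 255], [[0, 0, 0], [0.15, 0, 0], 255], [[0, 0, 0], [0, 0, 0], 255]])

```text
time_s: 10.6
position: [0.6265, 0.0152, 0.0436]
orientation: [-3.142, -0.0, 1.489]
wrist_force: [-0.1, 0.2, -0.1]
width: 0.0
```

>>> send_rows(commands=[[[0, 0, 0], [-0.8, 0, 0], 200], [[0, 0, 0], [-0.9, 0, 0], 100], [[0, 0, 0], [-0.9, 0, -0.9], 0], [[0, 0, 0], [-0.9, 0, -1], 0], [[0, 0, 0], [0, 0, -1], 0]])

```text
time_s: 11.02
position: [0.6163, -0.0987, 0.1309]
orientation: [-3.14, 0.003, 1.48]
wrist_force: [0.3, -1.7, -0.1]
width: 0.0603
```

```bash
python3 - <<'E'
from plan import *
from h import *
from rig import r
f0=r.grab_frame("wrist"); np.savez("pics/w5.npz",**f0);cv2.imwrite("pics/w5.png",f0["pixels"][:,:,::-1])
p,y,s=now(); print(p,y,s["width"],s["wrist_force"]); 
for Y in(0,-.02): print(Y,proj(f0,M(Y,.042)),proj(f0,M(Y,.012)))
for n in("scene","side"):
    g=r.grab_frame(n); np.savez(f"pics/{n}1.npz",**g)
    for k,q,z in(("b1",(.451,-.272),.042),("b2",(.4345,-.168),.03),("b3",(.4242,-.0582),.03)):
        c=proj(g,[*q,z]); A,aa=holes(g,c,R=14); 
        if len(A)==2:
            P=[plane(g,a,z) for a in A]; v=P[0]-P[1]; print(n,k,((P[0]+P[1])/2).round(4),np.linalg.norm(v).round(4),np.degrees(np.arctan2(v[1],v[0])).round(1))
E
```

```text
[ 0.61927503 -0.09582029  0.13728519] 84.87787470553059 0.06765667806901214 [4.27397803 0.18589011 7.58087776]
0 [274.58529149 -22.99693681] [274.83359491  -5.81370101]
-0.02 [275.22266268  20.21676964] [275.37894425  31.15157513]
scene b1 [ 0.4597 -0.3333  0.042 ] 0.0255 22.0
scene b2 [ 0.4351 -0.168   0.03  ] 0.0441 -7.5
scene b3 [ 0.4249 -0.0567  0.03  ] 0.0442 -7.7
side b1 [ 0.4862 -0.3216  0.042 ] 0.0522 16.0
side b2 [ 0.4197 -0.1482  0.03  ] 0.0369 65.4
side b3 [ 0.4153 -0.0383  0.03  ] 0.0409 49.0
```

View pics/w5.png

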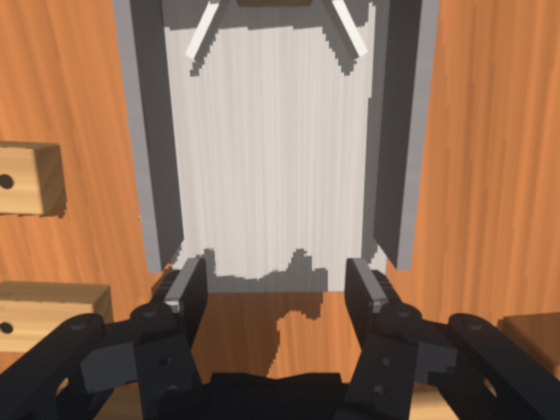

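Block tail shows at row ~5, about 12 mm short of the bar, and the bed is free. Next is b3.

```bash
python3 - <<'E'
from plan import *
p,y,s=now(); plan(p,[.4247,-.0575,.137],y,-7.5)
E
```

```text
[[[0,0,0.97],[0.03,-0.34,-0.01],0],[[0,0,0.98],[0.01,-0.35,-0.0],0],[[0,0,0.97],[-0.03,-0.34,-0.01],0],[[0,0,0.98],[-0.06,-0.35,-0.01],0],[[0,0,0.97],[-0.08,-0.33,-0.01],0]]
[[[0,0,0.98],[-0.11,-0.33,-0.0],0],[[0,0,0.97],[-0.14,-0.31,-0.01],0],[[0,0,0.97],[-0.17,-0.31,-0.01],0],[[0,0,0.98],[-0.19,-0.29,-0.01],0],[[0,0,0.97],[-0.21,-0.27,-0.0],0]]
[[[0,0,0.98],[-0.24,-0.25,-0.01],0],[[0,0,0.97],[-0.26,-0.23,-0.01],0],[[0,0,0.98],[-0.27,-0.21,-0.01],0],[[0,0,0.97],[-0.3,-0.18,-0.0],0],[[0,0,0.98],[-0.3,-0.16,-0.01],0]]
[[[0,0,0.97],[-0.32,-0.13,-0.01],0],[[0,0,0.97],[-0.33,-0.1,-0.0],0],[[0,0,0.98],[-0.34,-0.08,-0.01],0],[[0,0,0.97],[-0.34,-0.05,-0.01],0]]
```

>>> send_rows(commands=[[[0, 0, 0.97], [0.03, -0.34, 0], 0], [[0, 0, 0.98], [0.01, -0.35, 0], 0], [[0, 0, 0.97], [-0.03, -0.34, 0], 0], [[0, 0, 0.98], [-0.06, -0.35, 0], 0], [[0, 0, 0.97], [-0.08, -0.33, 0], 0]])

```text
time_s: 11.58
position: [0.5655, -0.0822, 0.1296]
orientation: [-3.14, 0.001, 1.058]
wrist_force: [0.3, 0.8, 0.4]
width: 0.0853
```

>>> send_rows(commands=[[[0, 0, 0.98], [-0.11, -0.33, 0], 0], [[0, 0, 0.97], [-0.14, -0.31, 0], 0], [[0, 0, 0.97], [-0.17, -0.31, 0], 0], [[0, 0, 0.98], [-0.19, -0.29, 0], 0], [[0, 0, 0.97], [-0.21, -0.27, 0], 0]])

```text
time_s: 12.0
position: [0.5145, -0.0728, 0.1298]
orientation: [-3.141, 0.001, 0.633]
wrist_force: [-0.4, 0.9, -0.9]
width: 0.0856
```

>>> send_rows(commands=[[[0, 0, 0.98], [-0.24, -0.25, 0], 0], [[0, 0, 0.97], [-0.26, -0.23, 0], 0], [[0, 0, 0.98], [-0.27, -0.21, 0], 0], [[0, 0, 0.97], [-0.3, -0.18, 0], 0], [[0, 0, 0.98], [-0.3, -0.16, 0], 0]])

```text
time_s: 12.42
position: [0.4636, -0.0636, 0.1299]
orientation: [-3.141, 0.001, 0.207]
wrist_force: [0.7, -0.4, 0.0]
width: 0.0855
```

>>> send_rows(commands=[[[0, 0, 0.97], [-0.32, -0.13, 0], 0], [[0, 0, 0.97], [-0.33, -0.1, 0], 0], [[0, 0, 0.98], [-0.34, -0.08, 0], 0], [[0, 0, 0.97], [-0.34, -0.05, 0], 0], [[0, 0, 0], [0, 0, 0], 0]])

```text
time_s: 12.83
position: [0.4219, -0.0559, 0.1299]
orientation: [3.141, 0.002, -0.133]
wrist_force: [0.3, 0.3, 1.0]
width: 0.0855
```

```bash
cat > look.py <<'E'
import sys
from plan import *
from h import *
from rig import r
def wl(q,z,name):
    """dark round holes near the expected block centre q on plane z"""
    g=r.grab_frame("wrist"); np.savez(f"pics/{name}.npz",**g); cv2.imwrite(f"pics/{name}.png",g["pixels"][:,:,::-1])
    v=cv2.GaussianBlur(g["pixels"].max(2),(3,3),0); out=[]
    n,l,st,ce=cv2.connectedComponentsWithStats((v<75).astype(np.uint8))
    for i in range(1,n):
        if 40<st[i,4]<500 and .6<st[i,2]/st[i,3]<1.6 and st[i,4]>.6*st[i,2]*st[i,3]:
            P=plane(g,ce[i],z); out.append(P); print("hole px",ce[i].round(1),st[i,4],P.round(4))
    c=sorted(out,key=lambda P:np.linalg.norm(P[:2]-np.array(q)))[:2]
    a,b=sorted(c,key=lambda P:-P[0]); d=a-b; ang=np.degrees(np.arctan2(d[1],d[0]))
    print("centre",((a+b)/2).round(4),"sep",np.linalg.norm(d).round(4),"ang",ang.round(1)); return (a+b)/2,ang
E
python3 - <<'E'
from look import *
c,a=wl((.4247,-.0575),.03,"w6")
p,y,s=now(); print(p,y); plan(p,[c[0],c[1],.032],y,a,n=5)
E
```

```text
hole px [442.3 209.1] 129 [ 0.4138 -0.1648  0.03  ]
hole px [274.3 244.1] 104 [ 0.404  -0.0533  0.03  ]
centre [ 0.4089 -0.1091  0.03  ] sep 0.112 ang -85.0
[ 0.42306186 -0.05598853  0.13020459] -7.294410737856155
[[[0,0,0.97],[-0.02,0.11,0.2],0],[[0,0,0.97],[0,0.12,0.21],0],[[0,0,0.97],[0,0.11,0.2],0],[[0,0,0.97],[0.02,0.12,0.21],0],[[0,0,0.98],[0.02,0.11,0.2],0]]
[[[0,0,0.97],[0.03,0.11,0.21],0],[[0,0,0.97],[0.04,0.1,0.2],0],[[0,0,0.97],[0.06,0.11,0.21],0],[[0,0,0.97],[0.05,0.09,0.2],0],[[0,0,0.97],[0.07,0.1,0.21],0]]
[[[0,0,0.97],[0.08,0.08,0.2],0],[[0,0,0.97],[0.08,0.08,0.21],0],[[0,0,0.97],[0.09,0.08,0.2],0],[[0,0,0.97],[0.09,0.06,0.2],0],[[0,0,0.98],[0.1,0.06,0.21],0]]
[[[0,0,0.97],[0.1,0.05,0.2],0]]
```

>>> send_rows(commands=[[[0, 0, 0], [0.02, 0, 0.66], 0], [[0, 0, 0], [0.02, 0, 0.66], 0], [[0, 0, 0], [0.02, 0, 0.66], 0], [[0, 0, 0], [0, 0, 0.66], 0], [[0, 0, 0], [0, 0, 0.62], 0]])

```text
time_s: 13.3
position: [0.426, -0.0563, 0.0314]
orientation: [-3.141, 0.0, -0.125]
wrist_force: [0.3, 0.1, -0.4]
width: 0.0854
```

>>> send_rows(commands=[[[0, 0, 0], [0, 0, 0], 0], [[0, 0, 0], [0, 0, 0], 150], [[0, 0, 0], [0, 0, 0], 150], [[0, 0, 0], [0, 0, 0], 150], [[0, 0, 0], [0, 0, 0], 150]])

```text
time_s: 13.72
position: [0.4263, -0.0561, 0.0339]
orientation: [3.142, -0.002, -0.128]
wrist_force: [-5.3, 0.8, 19.4]
width: 0.0426
```

```bash
python3 - <<'E'
from plan import *
p,y,s=now(); print(p,y,s["width"],s["wrist_force"]);p=p+[0,0,.085]; p,y=plan(p,M(-.10,p[2]),y,yf,grip=150)
E
```

```text
[ 0.42631985 -0.05613709  0.0339223 ] -7.322602493987595 0.04259901466677866 [-5.28968541  0.81562066 19.42261904]
[[[0,0,-0.98],[0.34,-0.03,-0.0],150],[[0,0,-0.98],[0.34,0,-0.0],150],[[0,0,-0.98],[0.34,0.03,-0.0],150],[[0,0,-0.98],[0.34,0.06,-0.0],150],[[0,0,-0.98],[0.33,0.09,-0.0],150]]
[[[0,0,-0.98],[0.32,0.11,-0.0],150],[[0,0,-0.97],[0.31,0.15,-0.0],150],[[0,0,-0.98],[0.29,0.16,-0.0],150],[[0,0,-0.98],[0.28,0.2,-0.0],150],[[0,0,-0.98],[0.27,0.21,-0.0],150]]
[[[0,0,-0.98],[0.24,0.24,-0.0],150],[[0,0,-0.98],[0.22,0.26,-0.0],150],[[0,0,-0.98],[0.2,0.28,-0.0],150],[[0,0,-0.98],[0.18,0.29,-0.0],150],[[0,0,-0.98],[0.15,0.3,-0.0],150]]
[[[0,0,-0.98],[0.12,0.32,-0.0],150],[[0,0,-0.98],[0.1,0.33,-0.0],150],[[0,0,-0.98],[0.07,0.33,-0.0],150],[[0,0,-0.97],[0.04,0.34,-0.0],150]]
```

>>> send_rows(commands=[[[0, 0, 0], [0, 0, -0.5], 150], [[0, 0, 0], [0, 0, -0.95], 150], [[0, 0, 0], [0, 0, -0.95], 150], [[0, 0, 0], [0, 0, -0.45], 150]])

```text
time_s: 14.05
position: [0.4266, -0.0561, 0.1217]
orientation: [3.142, -0.004, -0.128]
wrist_force: [1.0, -0.7, -0.1]
width: 0.0432
```

>>> send_rows(commands=[[[0, 0, -0.98], [0.34, -0.03, 0], 150], [[0, 0, -0.98], [0.34, 0, 0], 150], [[0, 0, -0.98], [0.34, 0.03, 0], 150], [[0, 0, -0.98], [0.34, 0.06, 0], 150], [[0, 0, -0.98], [0.33, 0.09, 0], 150]])

```text
time_s: 14.47
position: [0.4776, -0.0584, 0.1192]
orientation: [3.141, -0.001, 0.304]
wrist_force: [0.5, -0.3, -0.9]
width: 0.0429
```

>>> send_rows(commands=[[[0, 0, -0.98], [0.32, 0.11, 0], 150], [[0, 0, -0.97], [0.31, 0.15, 0], 150], [[0, 0, -0.98], [0.29, 0.16, 0], 150], [[0, 0, -0.98], [0.28, 0.2, 0], 150], [[0, 0, -0.98], [0.27, 0.21, 0], 150]])

```text
time_s: 14.88
position: [0.5285, -0.0608, 0.1192]
orientation: [3.141, -0.0, 0.731]
wrist_force: [-0.5, -0.5, -0.7]
width: 0.0429
```

>>> send_rows(commands=[[[0, 0, -0.98], [0.24, 0.24, 0], 150], [[0, 0, -0.98], [0.22, 0.26, 0], 150], [[0, 0, -0.98], [0.2, 0.28, 0], 150], [[0, 0, -0.98], [0.18, 0.29, 0], 150], [[0, 0, -0.98], [0.15, 0.3, 0], 150]])

```text
time_s: 15.3
position: [0.5794, -0.0632, 0.1192]
orientation: [3.141, 0.0, 1.158]
wrist_force: [1.0, -0.6, -0.4]
width: 0.0427
```

>>> send_rows(commands=[[[0, 0, -0.98], [0.12, 0.32, 0], 150], [[0, 0, -0.98], [0.1, 0.33, 0], 150], [[0, 0, -0.98], [0.07, 0.33, 0], 150], [[0, 0, -0.97], [0.04, 0.34, 0], 150], [[0, 0, 0], [0, 0, 0], 150]])

```text
time_s: 15.72
position: [0.6211, -0.0651, 0.1191]
orientation: [3.14, -0.0, 1.5]
wrist_force: [0.6, 1.1, 0.4]
width: 0.0428
```

```bash
python3 - <<'E'
from plan import *
from rig import r
import cv2
f0=r.grab_frame("wrist"); np.savez("pics/w7.npz",**f0);cv2.imwrite("pics/w7.png",f0["pixels"][:,:,::-1])
p,y,s=now(); print(p,y,s["width"],s["wrist_force"]); plan(p,M(-.10,.048),y,yf,grip=150)
v=cv2.GaussianBlur(f0["pixels"].max(2),(3,3),0)
n,l,st,ce=cv2.connectedComponentsWithStats((v<85).astype(np.uint8))
print([(ce[i].round(),st[i,4]) for i in range(1,n) if 200<st[i,4]<1200])
E
```

```text
[ 0.62011626 -0.06494262  0.11875728] 85.61083117944987 0.04282754842924732 [-0.23484347  0.52405007 -0.5791258 ]
[[[0,0,-0.01],[0,0,0.79],150],[[0,0,-0.0],[0,0.01,0.78],150],[[0,0,-0.01],[0,0,0.79],150]]
[(array([221.,   4.]), np.int32(479)), (array([330.,   4.]), np.int32(528)), (array([275., 345.]), np.int32(419))]
```

Same lowering, release, back-off and push as before. A wrist check comes before the push.

>>> send_rows(commands=[[[0, 0, 0], [0, 0, 0.75], 150], [[0, 0, 0], [0, 0, 0.79], 150], [[0, 0, 0], [0, 0, 0.76], 150], [[0, 0, 0], [0.3, 0, 0], 150], [[0, 0, 0], [0.3, 0, 0], 150]])

```text
time_s: 16.18
position: [0.6202, -0.0471, 0.0489]
orientation: [-3.14, 0.001, 1.492]
wrist_force: [1.0, 0.2, -0.7]
width: 0.0426
```

>>> send_rows(commands=[[[0, 0, 0], [0.4, 0, 0], 150], [[0, 0, 0], [0.4, 0, 0], 150], [[0, 0, 0], [0.15, 0, 0.04], 150], [[0, 0, 0], [0, 0, 0.03], 150], [[0, 0, 0], [0, 0, 0], 150]])

```text
time_s: 16.6
position: [0.6232, -0.0181, 0.0472]
orientation: [-3.142, 0.0, 1.496]
wrist_force: [0.1, 0.1, 0.1]
width: 0.0426
```

>>> send_rows(commands=[[[0, 0, 0], [0, 0, 0], 70], [[0, 0, 0], [0, 0, 0], 70], [[0, 0, 0], [-0.4, 0, 0], 70], [[0, 0, 0], [-0.9, 0, 0], 70], [[0, 0, 0], [-0.9, 0, 0], 70]])

```text
time_s: 17.02
position: [0.6181, -0.0853, 0.0473]
orientation: [3.142, -0.0, 1.496]
wrist_force: [1.3, -1.3, 0.7]
width: 0.0618
```

>>> send_rows(commands=[[[0, 0, 0], [-0.3, 0, 0], 70], [[0, 0, 0], [0, 0, 0], 255], [[0, 0, 0], [0, 0, 0], 255], [[0, 0, 0], [0, 0, 0], 255], [[0, 0, 0], [0, 0, 0], 255]])

```text
time_s: 17.43
position: [0.6177, -0.0921, 0.0472]
orientation: [-3.142, -0.001, 1.496]
wrist_force: [0.7, 0.1, 0.7]
width: 0.0135
```

```bash
python3 - <<'E'
from look import *
p,y,s=now(); print(p,y,s["width"],s["wrist_force"])
wl((.62,.0),.042,"w8")
E
```

```text
[ 0.61765096 -0.09213679  0.04722466] 85.73179426702323 0.013547668553797562 [0.70833608 0.10548225 0.69073165]Traceback (most recent call last):
  File "<stdin>", line 3, in <module>
  File "look.py", line 14, in wl
    a,b=sorted(c,key=lambda P:-P[0]); d=a-b; ang=np.degrees(np.arctan2(d[1],d[0]))
    ^^^
ValueError: not enough values to unpack (expected 2, got 0)
```

>>> send_rows(commands=[[[0, 0, 0], [0.5, 0, 0.06], 255], [[0, 0, 0], [0.6, 0, 0.06], 255], [[0, 0, 0], [0.6, 0, 0], 255], [[0, 0, 0], [0.6, 0, 0], 255], [[0, 0, 0], [0.6, 0, 0], 255]])

```text
time_s: 17.9
position: [0.6241, -0.0049, 0.0435]
orientation: [-3.141, -0.0, 1.496]
wrist_force: [0.6, -0.4, 0.2]
width: -0.0
```

>>> send_rows(commands=[[[0, 0, 0], [0.5, 0, 0], 255], [[0, 0, 0], [0.27, 0, 0], 255], [[0, 0, 0], [0, 0, 0], 255]])

```text
time_s: 18.15
position: [0.6259, 0.0191, 0.0437]
orientation: [3.142, -0.001, 1.498]
wrist_force: [-0.7, 0.4, 1.4]
width: 0.0
```

>>> send_rows(commands=[[[0, 0, 0], [-0.8, 0, 0], 200], [[0, 0, 0], [-0.9, 0, 0], 100], [[0, 0, 0], [-0.9, 0, -0.9], 0], [[0, 0, 0], [-0.9, 0, -1], 0], [[0, 0, 0], [0, 0, -1], 0]])

```text
time_s: 18.57
position: [0.6167, -0.0958, 0.1309]
orientation: [-3.14, 0.003, 1.488]
wrist_force: [-0.6, -1.0, 1.1]
width: 0.0603
```

```bash
python3 - <<'E'
from plan import *
from h import *
from rig import r
g=r.grab_frame("scene");e=r.grab_frame("wrist")
a=cv2.resize(g["pixels"][80:280,160:340,::-1],None,fx=2.5,fy=2.5); b=cv2.resize(e["pixels"][:,:,::-1],(350,262))
b=cv2.copyMakeBorder(b,0,a.shape[0]-262,0,0,cv2.BORDER_CONSTANT); cv2.imwrite("pics/c9.png",np.hstack([a,b])); np.savez("pics/s9.npz",**g)
p,y,s=now(); print(p,y,s["wrist_force"]); plan(p,[.435,-.168,.137],y,-7.3)
E
```

```text
[ 0.61977318 -0.09099027  0.13509513] 85.45735042497087 [ 0.30029527  1.11358244 -0.5031627 ]
[[[0,0,0.98],[-0.16,-0.31,-0.0],0],[[0,0,0.97],[-0.19,-0.3,-0.01],0],[[0,0,0.98],[-0.21,-0.28,-0.0],0],[[0,0,0.98],[-0.23,-0.26,-0.0],0],[[0,0,0.97],[-0.26,-0.24,-0.01],0]]
[[[0,0,0.98],[-0.27,-0.22,-0.0],0],[[0,0,0.97],[-0.3,-0.2,-0.0],0],[[0,0,0.98],[-0.3,-0.16,-0.01],0],[[0,0,0.98],[-0.33,-0.15,-0.0],0],[[0,0,0.97],[-0.33,-0.11,-0.0],0]]
[[[0,0,0.98],[-0.34,-0.09,-0.01],0],[[0,0,0.98],[-0.34,-0.05,-0.0],0],[[0,0,0.97],[-0.36,-0.03,-0.0],0],[[0,0,0.98],[-0.35,0.01,-0.01],0],[[0,0,0.98],[-0.35,0.03,-0.0],0]]
[[[0,0,0.97],[-0.34,0.06,-0.0],0],[[0,0,0.98],[-0.34,0.1,-0.01],0],[[0,0,0.98],[-0.33,0.12,-0.0],0],[[0,0,0.97],[-0.32,0.15,-0.0],0]]
```

View pics/c9.png

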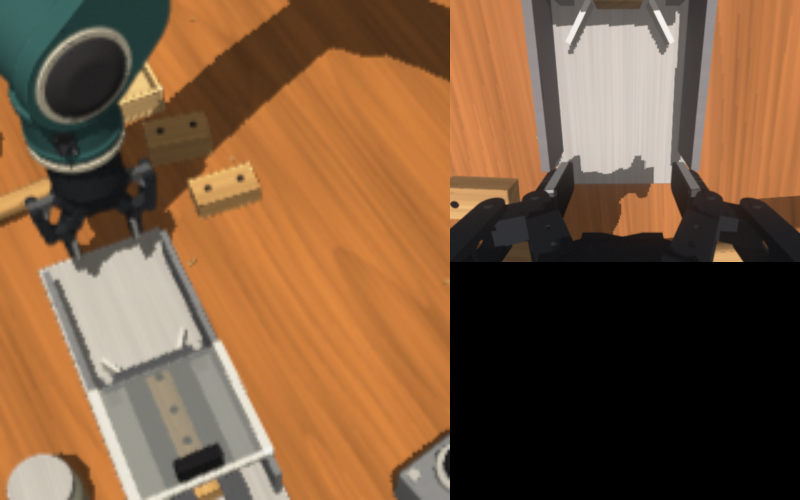

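Both blocks show through the guard in the channel at (165,400). The tail is at the bar, with the thick block at (175,138) and b2 at (225,187) in place.

>>> send_rows(commands=[[[0, 0, 0.98], [-0.16, -0.31, 0], 0], [[0, 0, 0.97], [-0.19, -0.3, 0], 0], [[0, 0, 0.98], [-0.21, -0.28, 0], 0], [[0, 0, 0.98], [-0.23, -0.26, 0], 0], [[0, 0, 0.97], [-0.26, -0.24, 0], 0]])

```text
time_s: 19.08
position: [0.5688, -0.1096, 0.1304]
orientation: [-3.141, 0.0, 1.064]
wrist_force: [0.4, -0.6, 0.5]
width: 0.0857
```

>>> send_rows(commands=[[[0, 0, 0.98], [-0.27, -0.22, 0], 0], [[0, 0, 0.97], [-0.3, -0.2, 0], 0], [[0, 0, 0.98], [-0.3, -0.16, 0], 0], [[0, 0, 0.98], [-0.33, -0.15, 0], 0], [[0, 0, 0.97], [-0.33, -0.11, 0], 0]])

```text
time_s: 19.5
position: [0.52, -0.1299, 0.1304]
orientation: [-3.142, 0.0, 0.638]
wrist_force: [0.7, -0.5, -0.1]
width: 0.0852
```

>>> send_rows(commands=[[[0, 0, 0.98], [-0.34, -0.09, 0], 0], [[0, 0, 0.98], [-0.34, -0.05, 0], 0], [[0, 0, 0.97], [-0.36, -0.03, 0], 0], [[0, 0, 0.98], [-0.35, 0.01, 0], 0], [[0, 0, 0.98], [-0.35, 0.03, 0], 0]])

```text
time_s: 19.92
position: [0.4714, -0.1503, 0.1305]
orientation: [3.141, 0.0, 0.212]
wrist_force: [-0.5, -0.1, 1.3]
width: 0.0858
```

>>> send_rows(commands=[[[0, 0, 0.97], [-0.34, 0.06, 0], 0], [[0, 0, 0.98], [-0.34, 0.1, 0], 0], [[0, 0, 0.98], [-0.33, 0.12, 0], 0], [[0, 0, 0.97], [-0.32, 0.15, 0], 0], [[0, 0, 0], [0, 0, 0], 0]])

```text
time_s: 20.33
position: [0.4316, -0.1672, 0.1304]
orientation: [3.141, 0.001, -0.13]
wrist_force: [0.0, -0.1, -0.0]
width: 0.0856
```

```bash
sed -i 's/v<75/v<85/; s/st\[i,4\]<500/st[i,4]<900/' look.py; python3 - <<'E'
from look import *
p,y,s=now(); print(p,y)
c,a=wl((.435,-.168),.03,"w10")
plan(p,[c[0],c[1],.032],y,a,n=5)
E
```

```text
[ 0.43163868 -0.16718063  0.13041635] -7.471662719002807
hole px [432.6 206.9] 148 [ 0.4261 -0.2702  0.03  ]
hole px [274.  243.5] 131 [ 0.4141 -0.1645  0.03  ]
centre [ 0.4201 -0.2173  0.03  ] sep 0.1064 ang -83.5
[[[0,0,0.95],[-0.01,0.11,0.21],0],[[0,0,0.95],[0,0.1,0.2],0],[[0,0,0.95],[0.01,0.11,0.21],0],[[0,0,0.95],[0.01,0.11,0.2],0],[[0,0,0.95],[0.03,0.1,0.21],0]]
[[[0,0,0.95],[0.03,0.1,0.2],0],[[0,0,0.96],[0.04,0.1,0.21],0],[[0,0,0.95],[0.05,0.1,0.2],0],[[0,0,0.95],[0.06,0.09,0.21],0],[[0,0,0.95],[0.06,0.08,0.2],0]]
[[[0,0,0.95],[0.08,0.08,0.21],0],[[0,0,0.95],[0.07,0.08,0.2],0],[[0,0,0.95],[0.09,0.06,0.21],0],[[0,0,0.95],[0.09,0.06,0.2],0],[[0,0,0.95],[0.09,0.05,0.21],0]]
[[[0,0,0.95],[0.1,0.05,0.2],0]]
```

>>> send_rows(commands=[[[0, 0, 0], [0.04, 0, 0.66], 0], [[0, 0, 0], [0.04, 0, 0.66], 0], [[0, 0, 0], [0.04, 0, 0.66], 0], [[0, 0, 0], [0.02, 0, 0.66], 0], [[0, 0, 0], [0, 0, 0.64], 0]])

```text
time_s: 20.8
position: [0.4383, -0.1663, 0.0311]
orientation: [-3.141, -0.001, -0.12]
wrist_force: [0.0, -0.3, -0.8]
width: 0.085
```

>>> send_rows(commands=[[[0, 0, 0], [0, 0, 0], 0], [[0, 0, 0], [0, 0, 0], 150], [[0, 0, 0], [0, 0, 0], 150], [[0, 0, 0], [0, 0, 0], 150], [[0, 0, 0], [0, 0, 0], 150]])

```text
time_s: 21.22
position: [0.4383, -0.1666, 0.0334]
orientation: [3.141, -0.002, -0.123]
wrist_force: [-4.4, 2.8, 16.4]
width: 0.0432
```

>>> send_rows(commands=[[[0, 0, 0], [0, 0, -0.5], 150], [[0, 0, 0], [0, 0, -0.95], 150], [[0, 0, 0], [0, 0, -0.95], 150], [[0, 0, 0], [0, 0, -0.45], 150], [[0, 0, 0], [0, 0, 0], 150]])

```text
time_s: 21.63
position: [0.4392, -0.167, 0.1213]
orientation: [3.14, -0.006, -0.123]
wrist_force: [0.7, -0.6, -0.3]
width: 0.0426
```

```bash
python3 - <<'E'
from plan import *
p,y,s=now(); print(p,y,s["width"],s["wrist_force"]);p,y=plan(p,M(-.10,p[2]),y,yf,grip=150)
E
```

```text
[ 0.43917892 -0.16699106  0.12126942] -7.07270486048908 0.04262718109632014 [ 0.65789563 -0.60947283 -0.26991978]
[[[0,0,-0.98],[0.29,-0.22,-0.0],150],[[0,0,-0.97],[0.31,-0.19,-0.0],150],[[0,0,-0.98],[0.33,-0.16,-0.0],150],[[0,0,-0.98],[0.34,-0.14,-0.0],150],[[0,0,-0.97],[0.35,-0.1,-0.0],150]]
[[[0,0,-0.98],[0.36,-0.08,-0.0],150],[[0,0,-0.98],[0.36,-0.04,-0.0],150],[[0,0,-0.97],[0.36,-0.02,-0.0],150],[[0,0,-0.98],[0.37,0.02,-0.0],150],[[0,0,-0.98],[0.36,0.05,-0.0],150]]
[[[0,0,-0.97],[0.36,0.07,-0.0],150],[[0,0,-0.98],[0.34,0.11,-0.0],150],[[0,0,-0.98],[0.34,0.14,-0.0],150],[[0,0,-0.97],[0.33,0.17,-0.0],150],[[0,0,-0.98],[0.31,0.19,-0.0],150]]
[[[0,0,-0.97],[0.29,0.22,-0.0],150],[[0,0,-0.98],[0.27,0.24,-0.0],150],[[0,0,-0.98],[0.25,0.27,-0.0],150],[[0,0,-0.97],[0.23,0.28,-0.0],150]]
```

>>> send_rows(commands=[[[0, 0, -0.98], [0.29, -0.22, 0], 150], [[0, 0, -0.97], [0.31, -0.19, 0], 150], [[0, 0, -0.98], [0.33, -0.16, 0], 150], [[0, 0, -0.98], [0.34, -0.14, 0], 150], [[0, 0, -0.97], [0.35, -0.1, 0], 150]])

```text
time_s: 22.05
position: [0.4856, -0.1393, 0.1175]
orientation: [-3.142, 0.0, 0.307]
wrist_force: [-1.0, 0.4, -0.5]
width: 0.0427
```

>>> send_rows(commands=[[[0, 0, -0.98], [0.36, -0.08, 0], 150], [[0, 0, -0.98], [0.36, -0.04, 0], 150], [[0, 0, -0.97], [0.36, -0.02, 0], 150], [[0, 0, -0.98], [0.37, 0.02, 0], 150], [[0, 0, -0.98], [0.36, 0.05, 0], 150]])

```text
time_s: 22.47
position: [0.5334, -0.1125, 0.1174]
orientation: [-3.141, 0.0, 0.733]
wrist_force: [-0.5, 0.7, -1.8]
width: 0.0426
```

>>> send_rows(commands=[[[0, 0, -0.97], [0.36, 0.07, 0], 150], [[0, 0, -0.98], [0.34, 0.11, 0], 150], [[0, 0, -0.98], [0.34, 0.14, 0], 150], [[0, 0, -0.97], [0.33, 0.17, 0], 150], [[0, 0, -0.98], [0.31, 0.19, 0], 150]])

```text
time_s: 22.88
position: [0.5811, -0.0856, 0.1174]
orientation: [-3.141, 0.0, 1.159]
wrist_force: [0.3, 0.1, -1.8]
width: 0.043
```

>>> send_rows(commands=[[[0, 0, -0.97], [0.29, 0.22, 0], 150], [[0, 0, -0.98], [0.27, 0.24, 0], 150], [[0, 0, -0.98], [0.25, 0.27, 0], 150], [[0, 0, -0.97], [0.23, 0.28, 0], 150], [[0, 0, 0], [0, 0, 0], 150]])

```text
time_s: 23.3
position: [0.6199, -0.0632, 0.1173]
orientation: [3.141, -0.001, 1.501]
wrist_force: [-0.1, 0.1, -0.8]
width: 0.0429
```

```bash
python3 - <<'E'
from plan import *
from rig import r
import cv2
p,y,s=now(); print(p,y,s["width"],s["wrist_force"],M(-.1,.119)); plan(p,M(-.10,.048),y,yf,grip=150)
f0=r.grab_frame("wrist")
v=cv2.GaussianBlur(f0["pixels"].max(2),(3,3),0)
n,l,st,ce=cv2.connectedComponentsWithStats((v<85).astype(np.uint8))
print([(ce[i].round(),st[i,4]) for i in range(1,n) if 200<st[i,4]<1200])
E
```

```text
[ 0.61988015 -0.06320619  0.11731575] 86.00315159817133 0.042907548780336494 [-0.05159234  0.14948833 -0.80196292] [ 0.6205 -0.065   0.119 ]
[[[0,0,0.02],[-0.02,0.01,0.77],150],[[0,0,0.02],[-0.02,0.01,0.77],150],[[0,0,0.02],[-0.02,0,0.77],150]]
[(array([224.,   6.]), np.int32(660)), (array([334.,   6.]), np.int32(735)), (array([275., 350.]), np.int32(420))]
```

>>> send_rows(commands=[[[0, 0, 0], [0, 0, 0.74], 150], [[0, 0, 0], [0, 0, 0.77], 150], [[0, 0, 0], [0, 0, 0.74], 150], [[0, 0, 0], [0.3, 0, 0], 150], [[0, 0, 0], [0.3, 0, 0], 150]])

```text
time_s: 23.77
position: [0.6191, -0.0469, 0.0492]
orientation: [-3.139, 0.0, 1.491]
wrist_force: [0.7, 1.2, -0.8]
width: 0.0428
```

>>> send_rows(commands=[[[0, 0, 0], [0.4, 0, 0], 150], [[0, 0, 0], [0.4, 0, 0], 150], [[0, 0, 0], [0.1, 0, 0.04], 150], [[0, 0, 0], [0, 0, 0.03], 150], [[0, 0, 0], [0, 0, 0], 150]])

```text
time_s: 24.18
position: [0.6223, -0.0195, 0.0482]
orientation: [3.141, 0.0, 1.495]
wrist_force: [0.4, 0.2, -1.2]
width: 0.0428
```

>>> send_rows(commands=[[[0, 0, 0], [0, 0, 0], 70], [[0, 0, 0], [0, 0, 0], 70], [[0, 0, 0], [-0.4, 0, 0], 70], [[0, 0, 0], [-0.9, 0, 0], 70], [[0, 0, 0], [-0.9, 0, 0], 70]])

```text
time_s: 24.6
position: [0.6172, -0.0865, 0.0482]
orientation: [3.141, -0.0, 1.496]
wrist_force: [0.5, -0.3, 0.5]
width: 0.0619
```

>>> send_rows(commands=[[[0, 0, 0], [-0.3, 0, 0], 70], [[0, 0, 0], [0, 0, 0], 255], [[0, 0, 0], [0, 0, 0], 255], [[0, 0, 0], [0, 0, 0], 255], [[0, 0, 0], [0, 0, 0], 255]])

```text
time_s: 25.02
position: [0.6167, -0.0933, 0.0482]
orientation: [3.142, -0.001, 1.496]
wrist_force: [-0.3, -0.4, -1.0]
width: 0.0137
```

```bash
python3 - <<'E'
from plan import *
from h import *
from rig import r
p,y,s=now(); print(p,y,s["width"],s["wrist_force"], (.019-p[1])/.03)
f0=r.grab_frame("wrist"); cv2.imwrite("pics/w11.png",f0["pixels"][:,:,::-1])
v=cv2.GaussianBlur(f0["pixels"].max(2),(3,3),0)
n,l,st,ce=cv2.connectedComponentsWithStats((v<85).astype(np.uint8))
print([(ce[i].round(),st[i,4],plane(f0,ce[i],.042).round(4)) for i in range(1,n) if 200<st[i,4]<1200])
E
```

```text
[ 0.61671616 -0.09334176  0.04817466] 85.73548136777544 0.013663839064487844 [-0.30841397 -0.37267528 -0.95512791] 3.7447253520779125
[]
```

>>> send_rows(commands=[[[0, 0, 0], [0.5, 0, 0.08], 255], [[0, 0, 0], [0.6, 0, 0.07], 255], [[0, 0, 0], [0.6, 0, 0], 255], [[0, 0, 0], [0.6, 0, 0], 255], [[0, 0, 0], [0.6, 0, 0], 255]])

```text
time_s: 25.48
position: [0.6231, -0.0062, 0.0435]
orientation: [-3.141, 0.0, 1.496]
wrist_force: [1.1, -1.9, -0.5]
width: 0.0002
```

>>> send_rows(commands=[[[0, 0, 0], [0.5, 0, 0], 255], [[0, 0, 0], [0.37, 0, 0], 255], [[0, 0, 0], [0, 0, 0], 255]])

```text
time_s: 25.73
position: [0.6252, 0.0217, 0.0438]
orientation: [3.141, -0.001, 1.499]
wrist_force: [0.3, 1.0, 0.7]
width: 0.0001
```

>>> send_rows(commands=[[[0, 0, 0], [-0.8, 0, 0], 200], [[0, 0, 0], [-0.9, 0, 0], 100], [[0, 0, 0], [-0.9, 0, -0.9], 0], [[0, 0, 0], [-0.9, 0, -1], 0], [[0, 0, 0], [0, 0, -1], 0]])

```text
time_s: 26.15
position: [0.6161, -0.0937, 0.1309]
orientation: [-3.14, 0.003, 1.488]
wrist_force: [0.6, -0.7, 0.4]
width: 0.0603
```

```bash
python3 - <<'E'
from plan import *
from h import *
from rig import r
e=r.grab_frame("wrist"); cv2.imwrite("pics/w12.png",e["pixels"][:,:,::-1]);g=r.grab_frame("scene"); cv2.imwrite("pics/s12.png",g["pixels"][:,:,::-1])
p,y,s=now(); print(p,y,s["wrist_force"]); plan(p,[.451,-.272,.15],y,-13.5)
# tail row along midline: print row profile
for Y in (-.03,-.02,-.012,-.008,-.004,0):
    q=proj(e,M(Y,.042)); print(Y,q.round(1))
c=np.arange(0,60,3); print([e["pixels"][i,270].tolist() for i in c[:14]])
E
```

```text
[ 0.61904143 -0.08905382  0.13516506] 85.46667781813875 [ 0.95997155  0.72743627 -0.07771742]
[[[0,0,0.99],[-0.33,-0.26,-0.02],0],[[0,0,0.99],[-0.34,-0.22,-0.03],0],[[0,0,0.99],[-0.37,-0.2,-0.02],0],[[0,0,0.99],[-0.38,-0.16,-0.03],0],[[0,0,0.99],[-0.39,-0.13,-0.02],0]]
[[[0,0,0.99],[-0.4,-0.09,-0.03],0],[[0,0,0.99],[-0.41,-0.06,-0.02],0],[[0,0,0.99],[-0.42,-0.03,-0.03],0],[[0,0,0.99],[-0.41,0.01,-0.02],0],[[0,0,0.99],[-0.41,0.05,-0.03],0]]
[[[0,0,0.99],[-0.41,0.08,-0.02],0],[[0,0,0.99],[-0.4,0.12,-0.03],0],[[0,0,0.99],[-0.38,0.15,-0.02],0],[[0,0,0.99],[-0.37,0.18,-0.03],0],[[0,0,0.99],[-0.36,0.22,-0.02],0]]
[[[0,0,0.98],[-0.33,0.24,-0.03],0],[[0,0,0.99],[-0.31,0.27,-0.02],0],[[0,0,0.99],[-0.29,0.3,-0.03],0],[[0,0,0.99],[-0.26,0.32,-0.02],0],[[0,0,0.99],[-0.23,0.35,-0.02],0]]
-0.03 [278.4  51. ]
-0.02 [278.3  30.6]
-0.012 [278.2  14. ]
-0.008 [278.2   5.4]
-0.004 [278.1  -3.2]
0 [278.1 -11.9]
[[82, 66, 50], [85, 70, 55], [101, 95, 91], [102, 97, 93], [103, 98, 94], [103, 98, 95], [104, 99, 95], [104, 99, 96], [107, 102, 98], [106, 100, 97], [108, 102, 99], [108, 102, 99], [129, 123, 117], [216, 205, 197]]
```

Numerically the third block's tail edge is at row ~4 or above, within about 8 mm of the bar. Now the thick block.

>>> send_rows(commands=[[[0, 0, 0.99], [-0.33, -0.26, -0.02], 0], [[0, 0, 0.99], [-0.34, -0.22, -0.03], 0], [[0, 0, 0.99], [-0.37, -0.2, -0.02], 0], [[0, 0, 0.99], [-0.38, -0.16, -0.03], 0], [[0, 0, 0.99], [-0.39, -0.13, -0.02], 0]])

```text
time_s: 26.67
position: [0.5747, -0.1334, 0.1341]
orientation: [-3.141, 0.0, 1.058]
wrist_force: [0.5, -0.4, 0.4]
width: 0.086
```

>>> send_rows(commands=[[[0, 0, 0.99], [-0.4, -0.09, -0.03], 0], [[0, 0, 0.99], [-0.41, -0.06, -0.02], 0], [[0, 0, 0.99], [-0.42, -0.03, -0.03], 0], [[0, 0, 0.99], [-0.41, 0.01, -0.02], 0], [[0, 0, 0.99], [-0.41, 0.05, -0.03], 0]])

```text
time_s: 27.08
position: [0.5328, -0.1791, 0.138]
orientation: [-3.142, 0.0, 0.626]
wrist_force: [-0.2, -0.8, 0.7]
width: 0.085
```

>>> send_rows(commands=[[[0, 0, 0.99], [-0.41, 0.08, -0.02], 0], [[0, 0, 0.99], [-0.4, 0.12, -0.03], 0], [[0, 0, 0.99], [-0.38, 0.15, -0.02], 0], [[0, 0, 0.99], [-0.37, 0.18, -0.03], 0], [[0, 0, 0.99], [-0.36, 0.22, -0.02], 0]])

```text
time_s: 27.5
position: [0.4908, -0.2251, 0.1417]
orientation: [3.141, 0.0, 0.194]
wrist_force: [0.0, 0.2, 0.0]
width: 0.0854
```

>>> send_rows(commands=[[[0, 0, 0.98], [-0.33, 0.24, -0.03], 0], [[0, 0, 0.99], [-0.31, 0.27, -0.02], 0], [[0, 0, 0.99], [-0.29, 0.3, -0.03], 0], [[0, 0, 0.99], [-0.26, 0.32, -0.02], 0], [[0, 0, 0.99], [-0.23, 0.35, -0.02], 0]])

```text
time_s: 27.92
position: [0.4489, -0.2709, 0.1453]
orientation: [3.141, 0.0, -0.237]
wrist_force: [0.1, -0.2, -1.0]
width: 0.0853
```

```bash
python3 - <<'E'
from look import *
p,y,s=now(); print(p,y)
try: wl((.451,-.272),.042,"w13")
except ValueError as e: print(e)
p,y,s=now(); print(p,y)
E
```

```text
[ 0.44893595 -0.27085184  0.14527077] -13.567881530344568
hole px [272.7 244. ] 131 [ 0.4306 -0.265   0.042 ]
not enough values to unpack (expected 2, got 1)
[ 0.44736146 -0.2728861   0.14534642] -14.102467386688325
```

View pics/w13.png

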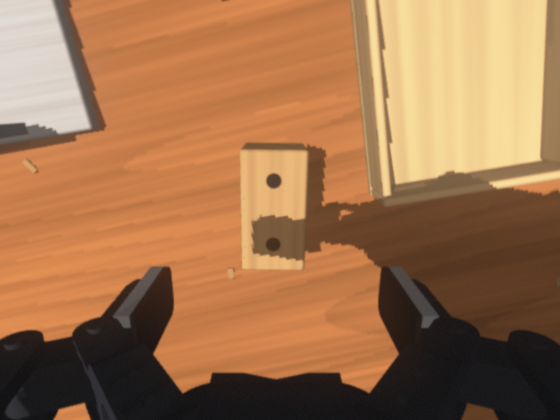

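Thick block's holes are at (274,181) and (273,244). The tray's near corner is at (372,200), with its edges running to (352,0) and (560,175).

```bash
python3 - <<'E'
from plan import *
from h import *
w=load("w13");s0=load("scene0")
q=[plane(w,a,.042) for a in((274,181),(273,244))]; c=(q[0]+q[1])/2;v=q[0]-q[1]; a=np.degrees(np.arctan2(v[1],v[0]));print(c.round(4),np.linalg.norm(v).round(4),a)
k,e1,e2=[plane(w,t,.04) for t in((372,201),(352,0),(560,174))]
print("corner",k.round(4)); 
for e in(e1,e2): d=e-k; print(np.linalg.norm(d).round(3),np.degrees(np.arctan2(d[1],d[0])).round(1))
C=[plane(s0,np.array(t)/1.4,.04) for t in((240,153),(298,131),(315,162),(258,189))]
for i in range(4): d=C[(i+1)%4]-C[i]; print(C[i].round(3),np.linalg.norm(d).round(3),np.degrees(np.arctan2(d[1],d[0])).round(1))
print("tray c",np.mean(C,0).round(4))
p,y,s=now(); print(p,y)
E
```

```text
[ 0.4518 -0.2707  0.042 ] 0.0438 -14.535587979795013
corner [ 0.4442 -0.336   0.04  ]
0.12 -3.7
0.122 -95.0
[ 0.584 -0.454  0.04 ] 0.154 -179.7
[ 0.43  -0.455  0.04 ] 0.115 86.3
[ 0.438 -0.34   0.04 ] 0.153 4.9
[ 0.59  -0.327  0.04 ] 0.127 -92.4
tray c [ 0.5104 -0.3943  0.04  ]
[ 0.44736146 -0.2728861   0.14534642] -14.102467386688325
```

>>> send_rows(commands=[[[0, 0, 0], [0.04, -0.04, 0.72], 50], [[0, 0, 0], [0.04, -0.04, 0.72], 50], [[0, 0, 0], [0.04, -0.03, 0.72], 50], [[0, 0, 0], [0, 0, 0.72], 50], [[0, 0, 0], [0, 0, 0.7], 50]])

```text
time_s: 28.38
position: [0.4539, -0.2677, 0.0368]
orientation: [3.142, -0.0, -0.231]
wrist_force: [1.1, 0.1, 0.3]
width: 0.0687
```

>>> send_rows(commands=[[[0, 0, 0], [0, 0, 0], 50], [[0, 0, 0], [0, 0, 0], 150], [[0, 0, 0], [0, 0, 0], 150], [[0, 0, 0], [0, 0, 0], 150], [[0, 0, 0], [0, 0, 0], 150]])

```text
time_s: 28.8
position: [0.4547, -0.2679, 0.0392]
orientation: [3.141, -0.002, -0.232]
wrist_force: [2.1, -0.9, 5.0]
width: 0.0433
```

>>> send_rows(commands=[[[0, 0, 0], [0, 0, -0.5], 150], [[0, 0, 0], [0, 0, -0.95], 150], [[0, 0, 0], [0, 0, -0.75], 150], [[0, 0, 0], [0, 0, -0.3], 150], [[0, 0, 0], [0, 0, 0], 150]])

```text
time_s: 29.22
position: [0.4552, -0.2682, 0.1155]
orientation: [3.14, -0.004, -0.232]
wrist_force: [-0.4, -0.1, -0.5]
width: 0.0427
```

```bash
python3 - <<'E'
from plan import *
p,y,s=now(); print(p,y,s["width"]);p,y=plan(p,[.513,-.404,p[2]],y,-4.3,grip=150); print(p)
E
```

```text
[ 0.45516867 -0.26817015  0.11547125] -13.284142365003298 0.04265363367146748
[[[0,0,-0.36],[0.58,0.79,-0.0],150],[[0,0,-0.36],[0.56,0.81,-0.0],150],[[0,0,-0.36],[0.53,0.83,-0.0],150],[[0,0,-0.36],[0.51,0.85,-0.0],150],[[0,0,-0.36],[0.48,0.86,-0.0],150]]
[ 0.51300964 -0.40415092  0.11547125]
```

>>> send_rows(commands=[[[0, 0, -0.36], [0.58, 0.79, 0], 150], [[0, 0, -0.36], [0.56, 0.81, 0], 150], [[0, 0, -0.36], [0.53, 0.83, 0], 150], [[0, 0, -0.36], [0.51, 0.85, 0], 150], [[0, 0, -0.36], [0.48, 0.86, 0], 150]])

```text
time_s: 29.63
position: [0.5118, -0.4046, 0.1116]
orientation: [-3.141, 0.001, -0.073]
wrist_force: [0.3, 0.4, -1.4]
width: 0.0431
```

>>> send_rows(commands=[[[0, 0, 0], [0, 0, 0], 150], [[0, 0, 0], [0, 0, 0.6], 150], [[0, 0, 0], [0, 0, 0.7], 150], [[0, 0, 0], [0, 0, 0.6], 150], [[0, 0, 0], [0, 0, 0.1], 150]])

```text
time_s: 30.05
position: [0.5101, -0.4021, 0.0486]
orientation: [-3.139, 0.005, -0.075]
wrist_force: [-0.3, 0.1, -1.5]
width: 0.0428
```

```bash
python3 - <<'E'
from plan import *
from h import *
from rig import r
p,y,s=now(); print(p,y,s["width"],s["wrist_force"])
e=r.grab_frame("wrist"); cv2.imwrite("pics/w14.png",e["pixels"][:,:,::-1])
E
```

```text
[ 0.51006824 -0.40211867  0.04862079] -4.27589472979266 0.04283465491557044 [-0.25631494  0.06468713 -1.54384081]
```

View pics/w14.png

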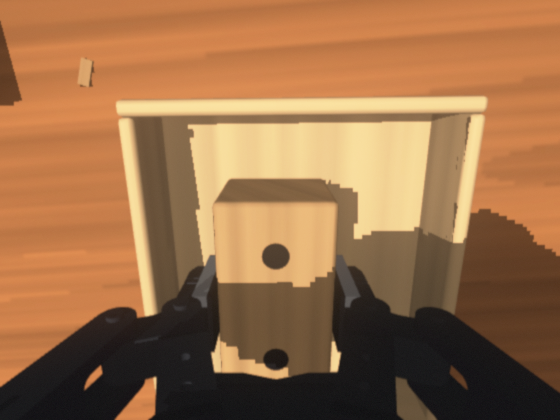

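The thick block is inside the tray with walls clear on both sides (holes at (275,257) and (276,358)). Releasing it, then lifting away.

>>> send_rows(commands=[[[0, 0, 0], [0, 0, 0], 60], [[0, 0, 0], [0, 0, 0], 60], [[0, 0, 0], [0, 0, -0.5], 60], [[0, 0, 0], [0, 0, -0.9], 60], [[0, 0, 0], [0, 0, -0.9], 60]])

```text
time_s: 30.52
position: [0.5119, -0.4034, 0.1242]
orientation: [3.142, -0.0, -0.075]
wrist_force: [0.5, 0.2, 1.3]
width: 0.0651
```

>>> send_rows(commands=[[[0, 0, 0], [0, 0, -0.9], 60], [[0, 0, 0], [0, 0, -0.9], 60], [[0, 0, 0], [0, 0, -0.9], 60], [[0, 0, 0], [0, 0, 0], 60]])

```text
time_s: 30.85
position: [0.5138, -0.4047, 0.2109]
orientation: [3.136, -0.008, -0.075]
wrist_force: [0.4, -0.7, 1.3]
width: 0.0654
```

```bash
python3 - <<'E'
from plan import *
from h import *
from rig import r
e=r.grab_frame("wrist"); cv2.imwrite("pics/w15.png",e["pixels"][:,:,::-1])
v=cv2.GaussianBlur(e["pixels"].max(2),(3,3),0)
n,l,st,ce=cv2.connectedComponentsWithStats((v<85).astype(np.uint8))
print([(ce[i].round(),st[i,4],plane(e,ce[i],.048).round(4)) for i in range(1,n) if 40<st[i,4]<1200])
p,y,s=now(); print(p,y,s["width"]); plan(p,M(.19,.185),y,yf,grip=255)
E
```

```text
[]
[ 0.51315405 -0.4043125   0.20807906] -4.286296613814228 0.06536595227814947
[[[0,0,-0.82],[0.12,-0.96,0.03],255],[[0,0,-0.82],[0.2,-0.96,0.04],255],[[0,0,-0.81],[0.26,-0.93,0.03],255],[[0,0,-0.82],[0.32,-0.92,0.04],255],[[0,0,-0.82],[0.39,-0.89,0.03],255]]
[[[0,0,-0.82],[0.46,-0.86,0.04],255],[[0,0,-0.82],[0.51,-0.83,0.03],255],[[0,0,-0.81],[0.57,-0.78,0.04],255],[[0,0,-0.82],[0.62,-0.75,0.03],255],[[0,0,-0.82],[0.68,-0.69,0.04],255]]
[[[0,0,-0.82],[0.73,-0.65,0.03],255],[[0,0,-0.82],[0.77,-0.6,0.04],255],[[0,0,-0.81],[0.81,-0.53,0.03],255],[[0,0,-0.82],[0.84,-0.48,0.04],255],[[0,0,-0.82],[0.88,-0.42,0.03],255]]
[[[0,0,-0.82],[0.91,-0.35,0.04],255],[[0,0,-0.82],[0.92,-0.29,0.03],255],[[0,0,-0.82],[0.95,-0.22,0.04],255],[[0,0,-0.81],[0.96,-0.16,0.03],255],[[0,0,-0.82],[0.97,-0.08,0.04],255]]
[[[0,0,-0.82],[0.97,-0.01,0.03],255],[[0,0,-0.82],[0.97,0.05,0.04],255]]
```

>>> send_rows(commands=[[[0, 0, -0.82], [0.12, -0.96, 0.03], 255], [[0, 0, -0.82], [0.2, -0.96, 0.04], 255], [[0, 0, -0.81], [0.26, -0.93, 0.03], 255], [[0, 0, -0.82], [0.32, -0.92, 0.04], 255], [[0, 0, -0.82], [0.39, -0.89, 0.03], 255]])

```text
time_s: 31.32
position: [0.5411, -0.2592, 0.1985]
orientation: [3.141, -0.0, 0.286]
wrist_force: [0.5, -1.1, -0.8]
width: 0.0047
```

>>> send_rows(commands=[[[0, 0, -0.82], [0.46, -0.86, 0.04], 255], [[0, 0, -0.82], [0.51, -0.83, 0.03], 255], [[0, 0, -0.81], [0.57, -0.78, 0.04], 255], [[0, 0, -0.82], [0.62, -0.75, 0.03], 255], [[0, 0, -0.82], [0.68, -0.69, 0.04], 255]])

```text
time_s: 31.73
position: [0.5706, -0.1166, 0.1931]
orientation: [3.141, -0.0, 0.643]
wrist_force: [0.5, -0.5, -0.3]
width: 0.0001
```

>>> send_rows(commands=[[[0, 0, -0.82], [0.73, -0.65, 0.03], 255], [[0, 0, -0.82], [0.77, -0.6, 0.04], 255], [[0, 0, -0.81], [0.81, -0.53, 0.03], 255], [[0, 0, -0.82], [0.84, -0.48, 0.04], 255], [[0, 0, -0.82], [0.88, -0.42, 0.03], 255]])

```text
time_s: 32.15
position: [0.5999, 0.0263, 0.1879]
orientation: [3.141, 0.0, 0.999]
wrist_force: [1.0, -0.7, 0.2]
width: -0.0002
```

>>> send_rows(commands=[[[0, 0, -0.82], [0.91, -0.35, 0.04], 255], [[0, 0, -0.82], [0.92, -0.29, 0.03], 255], [[0, 0, -0.82], [0.95, -0.22, 0.04], 255], [[0, 0, -0.81], [0.96, -0.16, 0.03], 255], [[0, 0, -0.82], [0.97, -0.08, 0.04], 255]])

```text
time_s: 32.57
position: [0.6293, 0.1691, 0.1826]
orientation: [3.141, 0.0, 1.356]
wrist_force: [0.7, -0.2, -0.1]
width: 0.0001
```

>>> send_rows(commands=[[[0, 0, -0.82], [0.97, -0.01, 0.03], 255], [[0, 0, -0.82], [0.97, 0.05, 0.04], 255], [[0, 0, 0], [0, 0, 0], 255]])

```text
time_s: 32.82
position: [0.64, 0.2312, 0.1803]
orientation: [-3.141, -0.003, 1.507]
wrist_force: [1.0, 1.4, -0.2]
width: -0.0003
```

```bash
python3 - <<'E'
from plan import *
from h import *
from rig import r
p,y,s=now(); print(p,y,s["width"], (p-M(0,0))@f)
g=r.grab_frame("scene");e=r.grab_frame("wrist"); np.savez("pics/s16.npz",**g)
a=cv2.resize(g["pixels"][60:300,140:360,::-1],None,fx=2.2,fy=2.2); b=cv2.resize(e["pixels"][:,:,::-1],(300,225))
b=cv2.copyMakeBorder(b,0,a.shape[0]-225,0,0,cv2.BORDER_CONSTANT); cv2.imwrite("pics/c16.png",np.hstack([a,b]))
plan(p,M(.19,.105),y,yf,grip=255)
E
```

```text
[0.6400299  0.23119702 0.18029675] 86.31649532517277 -0.0003207767942306666 0.19680977640030659
[[[0,0,0.04],[-0.08,0.03,0.84],255],[[0,0,0.04],[-0.07,0.03,0.83],255],[[0,0,0.04],[-0.08,0.03,0.84],255]]
```

View pics/c16.png

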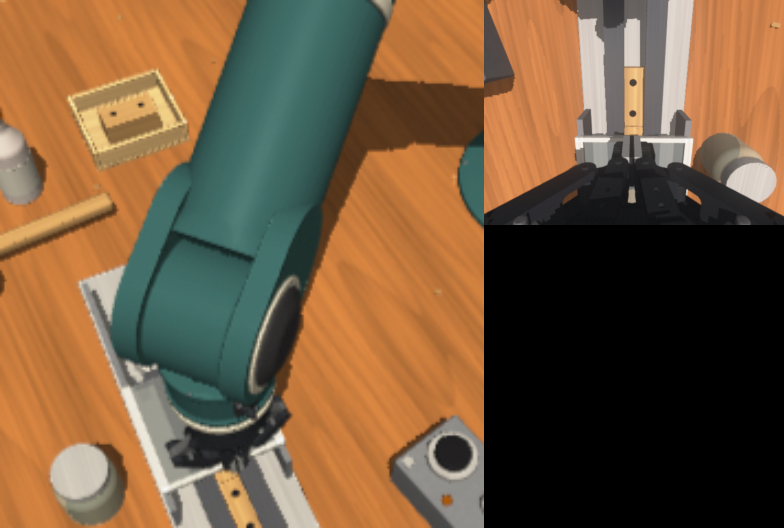

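Thick block sits in the tray at (128,115), the channel is filled, and the fingers are just behind the grip. Next: descend and push the guard shut.

>>> send_rows(commands=[[[0, 0, 0.04], [0, 0.03, 0.84], 255], [[0, 0, 0.04], [0, 0.03, 0.83], 255], [[0, 0, 0.04], [0, 0.03, 0.8], 255], [[0, 0, 0], [0, 0, 0], 255]])

```text
time_s: 33.25
position: [0.6421, 0.222, 0.1016]
orientation: [-3.137, 0.003, 1.483]
wrist_force: [0.1, -1.4, -1.2]
width: 0.0002
```

>>> send_rows(commands=[[[0, 0, 0], [-0.4, 0, 0], 255], [[0, 0, 0], [-0.4, 0, 0], 255], [[0, 0, 0], [-0.5, 0, 0], 255], [[0, 0, 0], [-0.6, 0, 0], 255], [[0, 0, 0], [-0.6, 0, 0], 255]])

```text
time_s: 33.67
position: [0.6379, 0.1481, 0.1076]
orientation: [3.139, -0.001, 1.485]
wrist_force: [2.3, 3.1, 2.1]
width: -0.0
```

>>> send_rows(commands=[[[0, 0, 0], [-0.6, 0, 0], 255], [[0, 0, 0], [-0.6, 0, 0], 255], [[0, 0, 0], [-0.6, 0, 0], 255], [[0, 0, 0], [-0.5, 0, 0], 255], [[0, 0, 0], [-0.4, 0, 0], 255]])

```text
time_s: 34.08
position: [0.6308, 0.0666, 0.107]
orientation: [3.14, 0.0, 1.484]
wrist_force: [1.6, 1.8, 1.9]
width: 0.0001
```

>>> send_rows(commands=[[[0, 0, 0], [-0.2, 0, 0], 255], [[0, 0, 0], [-0.15, 0, 0], 255], [[0, 0, 0], [-0.1, 0, 0], 255], [[0, 0, 0], [0, 0, 0], 255]])

```text
time_s: 34.42
position: [0.6291, 0.0556, 0.1056]
orientation: [-3.141, 0.0, 1.486]
wrist_force: [0.3, -0.1, 0.1]
width: -0.0002
```

>>> send_rows(commands=[[[0, 0, 0], [-0.08, 0, 0], 255], [[0, 0, 0], [0, 0, 0], 255]])

```text
time_s: 34.58
position: [0.6289, 0.0539, 0.1056]
orientation: [-3.141, -0.0, 1.486]
wrist_force: [0.0, 0.5, 0.5]
width: 0.0003
```

>>> send_rows(commands=[[[0, 0, 0], [-0.08, 0, 0], 255], [[0, 0, 0], [0, 0, 0], 255]])

```text
time_s: 34.75
position: [0.6288, 0.0538, 0.1056]
orientation: [3.141, -0.003, 1.488]
wrist_force: [2.5, 13.5, -3.8]
width: 0.0002
```

>>> send_rows(commands=[[[0, 0, 0], [-0.08, 0, 0], 255], [[0, 0, 0], [0, 0, 0], 255]])

```text
time_s: 34.92
position: [0.6287, 0.0537, 0.1057]
orientation: [3.141, -0.006, 1.49]
wrist_force: [6.7, 23.7, -8.3]
width: 0.0005
```

Force climbs to 24 N with no more travel, so the guard is on its stop. Backing off and going to the buttons.

>>> send_rows(commands=[[[0, 0, 0], [0.5, 0, 0], 255], [[0, 0, 0], [0.3, 0, -0.6], 255], [[0, 0, 0], [0, 0, -0.9], 255], [[0, 0, 0], [0, 0, -0.9], 255], [[0, 0, 0], [0, 0, -0.9], 255]])

```text
time_s: 35.33
position: [0.6303, 0.0733, 0.2056]
orientation: [-3.141, 0.0, 1.486]
wrist_force: [-0.7, 0.1, -0.7]
width: -0.0002
```

```bash
python3 - <<'E'
from plan import *
p,y,s=now(); print(p,y); plan(p,[.39,.32,.2],y,yf,grip=255)
E
```

```text
[0.63030413 0.07325523 0.20560251] 85.16978437705355
[[[0,0,-0.01],[0.75,-0.87,0.02],255],[[0,0,-0.01],[0.75,-0.86,0.02],255],[[0,0,-0.01],[0.76,-0.87,0.02],255],[[0,0,-0.01],[0.75,-0.87,0.01],255],[[0,0,-0.01],[0.76,-0.86,0.02],255]]
[[[0,0,-0.01],[0.75,-0.86,0.02],255],[[0,0,-0.01],[0.76,-0.87,0.02],255],[[0,0,-0.01],[0.76,-0.86,0.02],255],[[0,0,-0.02],[0.76,-0.86,0.02],255],[[0,0,-0.01],[0.76,-0.86,0.02],255]]
```

>>> send_rows(commands=[[[0, 0, 0], [0.75, -0.87, 0.02], 255], [[0, 0, 0], [0.75, -0.86, 0.02], 255], [[0, 0, 0], [0.75, -0.87, 0.02], 255], [[0, 0, 0], [0.75, -0.87, 0.02], 255], [[0, 0, 0], [0.75, -0.86, 0.02], 255]])

```text
time_s: 35.75
position: [0.5093, 0.1968, 0.2017]
orientation: [-3.142, 0.001, 1.486]
wrist_force: [0.3, 0.1, 1.0]
width: 0.0
```

>>> send_rows(commands=[[[0, 0, 0], [0.75, -0.87, 0.02], 255], [[0, 0, 0], [0.75, -0.86, 0.02], 255], [[0, 0, 0], [0.75, -0.87, 0.02], 255], [[0, 0, 0], [0.75, -0.87, 0.02], 255], [[0, 0, 0], [0.75, -0.86, 0.02], 255]])

```text
time_s: 36.17
position: [0.3894, 0.3199, 0.1988]
orientation: [3.141, 0.0, 1.486]
wrist_force: [1.3, 0.6, 0.0]
width: -0.0004
```

>>> send_rows(commands=[[[0, 0, 0], [0, 0, 0], 255]])

```text
time_s: 36.25
position: [0.386, 0.3236, 0.1992]
orientation: [-3.141, -0.001, 1.493]
wrist_force: [-0.4, 0.6, -0.5]
width: -0.0
```

```bash
python3 - <<'E'
from plan import *
from h import *
from rig import r
p,y,s=now(); print(p,y)
e=r.grab_frame("wrist"); np.savez("pics/w17.npz",**e); cv2.imwrite("pics/w17.png",e["pixels"][:,:,::-1])
E
```

```text
[0.38603115 0.32355409 0.1991526 ] 85.55674323769085
```

View pics/w17.png

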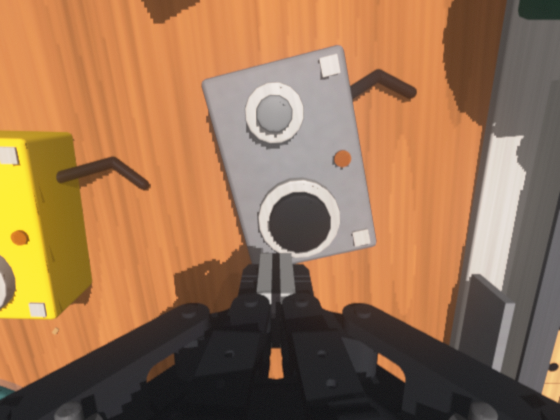

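Reset cap is at (274,113) and black start cap at (300,221).

```bash
python3 - <<'E'
from plan import *
from h import *
w=load("w17");s=load("scene0")
for z in(.065,.075,.085):
    a,b=plane(w,(274,113),z),plane(w,(300,221),z); print(z,a.round(4),b.round(4),np.linalg.norm(a-b).round(4))
R=tri(w,(274,113),s,np.array((513,404))/1.4); S=tri(w,(300,221),s,np.array((484,372))/1.4); print(R,S)
p,y,_=now(); print(p,y); plan(p,[R[0][0],R[0][1],.13],y,yf,grip=255)
E
```

```text
0.065 [0.3901 0.389  0.065 ] [0.4035 0.3084 0.065 ] 0.0817
0.075 [0.3902 0.3892 0.075 ] [0.4031 0.3119 0.075 ] 0.0784
0.085 [0.3902 0.3895 0.085 ] [0.4026 0.3153 0.085 ] 0.0752
(array([0.39030658, 0.38911535, 0.08009584]), np.float64(0.0005588186121198081)) (array([0.40264882, 0.31481966, 0.08388861]), np.float64(0.0002336648214881568))
[0.38835449 0.32143373 0.19898356] 85.44258088328841
[[[0,0,-0.02],[0.75,-0.04,0.77],255],[[0,0,-0.01],[0.75,-0.03,0.76],255],[[0,0,-0.02],[0.75,-0.04,0.77],255]]
```

>>> send_rows(commands=[[[0, 0, 0], [0.75, -0.04, 0.77], 255], [[0, 0, 0], [0.75, -0.03, 0.76], 255], [[0, 0, 0], [0.74, -0.03, 0.75], 255], [[0, 0, 0], [0, 0, 0], 255], [[0, 0, 0], [0, 0, 0], 255]])

```text
time_s: 36.72
position: [0.3931, 0.3863, 0.129]
orientation: [-3.139, 0.001, 1.487]
wrist_force: [-0.2, 0.2, 1.2]
width: 0.0003
```

>>> send_rows(commands=[[[0, 0, 0], [0, 0, 0.3], 255], [[0, 0, 0], [0, 0, 0.3], 255], [[0, 0, 0], [0, 0, 0.1], 255], [[0, 0, 0], [0, 0, 0], 255]])

```text
time_s: 37.05
position: [0.3942, 0.3851, 0.1089]
orientation: [3.141, 0.001, 1.484]
wrist_force: [0.5, -2.1, 2.8]
width: 0.0001
```

>>> send_rows(commands=[[[0, 0, 0], [0, 0, -0.3], 255], [[0, 0, 0], [0.13, -0.13, 0], 255], [[0, 0, 0], [0, 0, 0], 255]])

```text
time_s: 37.3
position: [0.3897, 0.3913, 0.1194]
orientation: [3.141, -0.002, 1.486]
wrist_force: [0.1, 0.8, -0.5]
width: -0.0002
```

>>> send_rows(commands=[[[0, 0, 0], [0, 0, 0.2], 255], [[0, 0, 0], [0, 0, 0.15], 255], [[0, 0, 0], [0, 0, 0], 255]])

```text
time_s: 37.55
position: [0.3901, 0.3903, 0.107]
orientation: [-3.141, -0.0, 1.486]
wrist_force: [1.0, 1.1, 3.6]
width: -0.0003
```

>>> send_rows(commands=[[[0, 0, 0], [0, 0, 0.08], 255], [[0, 0, 0], [0, 0, 0], 255]])

```text
time_s: 37.72
position: [0.3901, 0.3904, 0.1059]
orientation: [3.141, 0.0, 1.486]
wrist_force: [-3.1, -4.4, 17.8]
width: 0.0002
```

Force jumps from 3.6 to 17.8 N while the tip stalls about 6 mm below first contact, so reset is bottomed. Holding, releasing and moving over to start.

>>> send_rows(commands=[[[0, 0, 0], [0, 0, 0], 255], [[0, 0, 0], [0, 0, -0.4], 255], [[0, 0, 0], [0, 0, -0.5], 255], [[0, 0, 0], [0, 0, 0], 255], [[0, 0, 0], [0, 0, 0], 255]])

```text
time_s: 38.13
position: [0.3904, 0.3903, 0.1329]
orientation: [3.141, -0.0, 1.485]
wrist_force: [-0.0, -0.9, -0.4]
width: 0.0
```

>>> send_rows(commands=[[[0, 0, 0], [-0.63, 0.16, 0], 255], [[0, 0, 0], [-0.63, 0.16, 0], 255], [[0, 0, 0], [-0.63, 0.16, 0], 255], [[0, 0, 0], [-0.63, 0.16, 0], 255], [[0, 0, 0], [0, 0, 0], 255]])

```text
time_s: 38.55
position: [0.4035, 0.3095, 0.1315]
orientation: [-3.141, 0.003, 1.482]
wrist_force: [1.6, 0.0, 0.7]
width: 0.0001
```

>>> send_rows(commands=[[[0, 0, 0], [0, 0, 0.3], 255], [[0, 0, 0], [0, 0, 0.2], 255], [[0, 0, 0], [0, 0, 0.1], 255], [[0, 0, 0], [0, 0, 0], 255]])

```text
time_s: 38.88
position: [0.402, 0.3138, 0.1132]
orientation: [-3.14, 0.001, 1.487]
wrist_force: [-0.7, 0.1, 0.2]
width: 0.0
```

>>> send_rows(commands=[[[0, 0, 0], [0, 0, 0.1], 255], [[0, 0, 0], [0, 0, 0.08], 255], [[0, 0, 0], [0, 0, 0], 255]])

```text
time_s: 39.13
position: [0.4026, 0.3139, 0.1088]
orientation: [-3.141, -0.001, 1.486]
wrist_force: [-1.6, 1.8, 3.3]
width: -0.0001
```

>>> send_rows(commands=[[[0, 0, 0], [0, 0, 0.08], 255], [[0, 0, 0], [0, 0, 0], 255]])

```text
time_s: 39.3
position: [0.4028, 0.3137, 0.1066]
orientation: [3.141, -0.001, 1.486]
wrist_force: [-1.6, 2.5, 4.8]
width: 0.0002
```

>>> send_rows(commands=[[[0, 0, 0], [0, 0, 0.08], 255], [[0, 0, 0], [0, 0, 0], 255], [[0, 0, 0], [0, 0, 0], 255]])

```text
time_s: 39.55
position: [0.403, 0.3139, 0.1056]
orientation: [3.14, -0.0, 1.486]
wrist_force: [-10.2, -4.4, 33.1]
width: 0.0002
```

Start is bottomed too. Releasing and lifting clear, then a last look.

>>> send_rows(commands=[[[0, 0, 0], [0, 0, -0.4], 255], [[0, 0, 0], [0, 0, -0.8], 255], [[0, 0, 0], [0, 0, -0.9], 255], [[0, 0, 0], [0, 0, -0.9], 255], [[0, 0, 0], [0, 0, -0.9], 255]])

```text
time_s: 39.97
position: [0.4027, 0.313, 0.2224]
orientation: [-3.141, 0.0, 1.485]
wrist_force: [0.9, -0.7, 0.1]
width: -0.0002
```

>>> send_rows(commands=[[[0, 0, 0], [0, -0.8, -0.5], 255], [[0, 0, 0], [0, -0.5, -0.2], 255], [[0, 0, 0], [0, 0, 0], 255], [[0, 0, 0], [0, 0, 0], 255], [[0, 0, 0], [0, 0, 0], 255]])

```text
time_s: 40.38
position: [0.3646, 0.3162, 0.2419]
orientation: [3.142, 0.0, 1.485]
wrist_force: [0.1, -0.2, -0.8]
width: 0.0
```

```bash
python3 - <<'E'
from plan import *
from h import *
from rig import r
p,y,s=now(); print(p.round(3),s["wrist_force"].round(1),s["time_s"])
g=r.grab_frame("scene");e=r.grab_frame("side");np.savez("pics/s18.npz",**g)
a=cv2.resize(g["pixels"][75:345,130:390,::-1],None,fx=1.6,fy=1.6); b=cv2.resize(e["pixels"][110:330,150:350,::-1],None,fx=1.85,fy=1.85)
h=min(a.shape[0],b.shape[0]); cv2.imwrite("pics/c18.png",np.hstack([a[:h],b[:h]])); print(a.shape,b.shape)
E
```

```text
[0.365 0.316 0.242] [ 0.1 -0.2 -0.8] 40.3833
(432, 416, 3) (407, 370, 3)
```

View pics/c18.png

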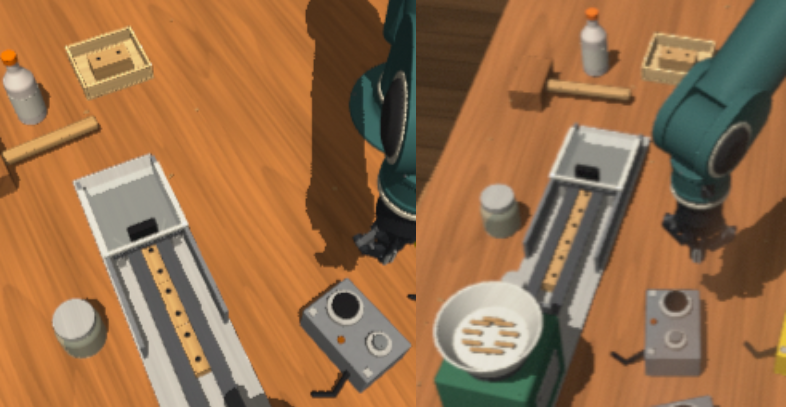

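All three blocks are in a row in the channel (six holes from (150,250) to (197,362)). The guard is shut, the thick block is in the tray, and the glue, mallet and jar look unmoved.

```bash
python3 -c "
from rig import r
print(r.sign_off())"
```

```text
the job is handed in; nothing more can be done
None
```

The machine is loaded and started, and the job is handed in at about 40 s on the clock. It reported no verdict.

**What I did:**
- Slid the guard back and fed the three 30 mm blocks under the bar into the channel.
- Put the 42 mm block in the rework tray.
- Pushed the guard shut against its stop, then pressed and released reset, then start, on the smaller grey box. I took the three clumped blocks on the stand at the far corner as look-alikes and left them.

**Last checks:**
- **Blocks:** the final picture shows all three in a row in the channel and the thick block flat in the tray.
- **Guard:** it stopped moving while the push force rose to about 24 N, so I took it as fully shut.
- **Buttons:** each tip stalled near the full 6 mm travel with a clear force jump (18 N on reset, 33 N on start). That is how I judged them fully down; I had no direct reading of the button positions. The arm is lifted clear of both, touching nothing.
- **Bottle, jar and mallet:** they look unmoved in the final picture.

**What failed or disagreed:**
- The automatic hole finder missed holes in several wrist and side views. For those I relied on single holes, pixels I picked by eye, or the earlier scene measurements.
- My first press on reset was about 5 mm off centre, so I lifted and re-centred before the full press.

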